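# Change the turntable over from tile to lidded cup

### The job

Change the turntable over for banding the lidded cup: first move the crackle-glazed tile off the turntable and lay it flat between the two rails of the wooden stand, its edges roughly parallel to them; then put the larger of the two clay rings in the middle of the turntable, stand the white porcelain cup upright inside that ring with its foot down on the turntable, and last put the knobbed lid on the cup. Set down and let go of each thing before you fetch the next, and leave the small ring, dropper bottle, jar and dish where they are.

Things in the scene. Friction and masses are not known exactly. Their poses are not given: they have to be found in the camera images.
- turntable_top (a point): Round grey aluminium turntable disc, 170 mm across, on a fixed dark foot; it turns freely about its vertical axis and rubs only lightly. This point is the centre of the disc's flat top, 45 mm above the shelf; z up. Its place varies.
- tile_center (a point): Pale grey-green crackle-glazed tile, loose, 56 x 56 x 10 mm (thickness along its z), about 70 g, lying flat on the turntable at the start, not quite centred and at any yaw. The point is its centre, 5 mm above its underside; x and y are parallel to its edges.
- stand_seat (a point): Low wooden tile stand, fixed: a board 100 mm (x) by 92 mm (y) with its top 14 mm above the shelf and two darker rails along its x, full length, 8 mm wide and 8 mm above the board, their inner faces 76 mm apart; the x ends are open. The point is the centre of the board's top; z up.
- ring_center (a point): The larger of two brown-red clay rings (a holding ring for the cup), loose: 60 mm outer diameter, 47 mm opening, 16 mm high, about 50 g. The point is its centre, 8 mm above its underside; z is its axis.
- cup_center (a point): White porcelain cup, open at the top, no handle, loose, about 90 g: 62 mm high; outer diameter 36 mm at the foot, 38 mm at 12 mm, widening to 50 mm at 30 mm and straight from there to the rim; wall 4 mm (mouth 42 mm). The point is its centre on the axis, 31 mm above its foot; z points to its mouth.
- lid_center (a point): White porcelain lid, loose, about 45 g, right way up, 33 mm high: a disc 54 mm across and 5 mm thick, on top an upright cylindrical knob 20 mm across and 22 mm high, below a plug 34 mm across and 6 mm deep (it stands on it) that fits loosely into the cup's mouth; the disc then rests on the rim. The point is on its axis 16.5 mm above the plug's underside; z points to the knob.
- small_ring_center (a point): The smaller clay ring, loose, to be left alone: 42 mm outer diameter, 26 mm opening (too small for the cup), 16 mm high. The point is its centre, 8 mm up.
- dropper_center (a point): Closed amber glass dropper bottle with a black bulb, loose, to be left alone: 34 mm diameter, 92 mm high. The point is half-way up, 46 mm.
- jar_center (a point): Closed jar with a paper label and a metal cap, loose, to be left alone: 48 mm diameter, 50 mm high. The point is half-way up, 25 mm.
- dish_center (a point): Shallow blue-glazed dish, loose, to be left alone: 68 mm diameter, 22 mm high. The point is half-way up, 11 mm.
There are look-alikes about, which are no part of the job. Leave any yellow look-alike of the part that bears ring_center alone. What is shaped like the part that bears lid_center but pink or red is not meant.

How it is judged:
By the outcome, as a careful person would: the job done as asked, in the order asked, and still so for the second after the job is handed in, with the robot touching nothing.
It also fails if it takes over 118 s, if anything falls off the work surface, if the arm or the gripper's body presses on something with over 40 N, if the wrist force passes 120 N, or if a joint passes its speed limit or range.

### The arm

A 7-joint arm with a two-finger parallel gripper is mounted at the origin on the work surface. World frame = base frame: x ahead of the robot, y to its left, z up, the work surface at z = 0. Lengths are in m, angles in degrees, forces in N, time in s.
With the tool pointing down it reaches from about 0.4 to 0.85 m from the base axis. Payload 10.4 kg.
Tool frame: the origin (TCP) lies between the finger pads; the fingertips stand 19 mm ahead of it and the grasp point (between the pads) is the TCP; z points along the fingers, y is the line along which they close (so a half turn about z gives the same grasp; the last joint's range is limited). The gripper opens to 85 mm and grips with 20 to 120 N. Pads are 22 mm wide; open, the fingers measure 114 mm over their backs; the gripper's body (76 mm by 85 mm) begins 54 mm behind the grasp point. The pads swing forward as they close: fully open they stand 13 mm farther back than shut.
Start: joints at [-69.935, 19.034, -3.707, 83.658, 1.238, 77.344, -5.071], TCP at [0.228, 0.582, 0.225] pointing down, gripper open.
Joint ranges: [-148.97, 148.97], [-28.65, 121.19], [-84.17, 76.75], [9.2, 138.47], [-72.65, 252.65], [3.7, 117.97], [-149.18, 149.18]. Speed limits (degrees/s): [127.2, 127.2, 159.86, 159.86, 180, 180, 180].

### API

Orientations are given as [roll, pitch, yaw] about the fixed x, y, z axes, in that order (R = Rz(yaw) Ry(pitch) Rx(roll)).
In Python, from workcell import get_state, capture, finish_job, silhouettes, tip_of gives the robot as it stands.
- The arm moves only by the shell command python3 -m handwheel 'ROWS'. ROWS is text: rows parted by semicolons, each of 7 numbers parted by spaces: the shift along the world's x, y, z each as a share of 0.15 m, from -1 to 1, then the turn, a rotation vector about the world's x, y, z each as a share of 2 rad, from -1 to 1, then the closure, from 0 (fully open) to 1 (shut). In form: x y z rx ry rz grip; .... A call has 1 to 5 rows; each row is the pose to reach, as a shift and turn from the pose commanded when the call began; what a row does not reach only later rows make up. A row lasts 1/8 s, in which the tool goes at most 62.5 mm and 10.7 degrees, less where a joint would pass 70% of its speed; a pose out of reach is approached as far as the arm can. A call with a number of a shift or a turn outside -1 to 1 is refused whole. A call with a gripper value outside its range is refused whole. The fingers move at their own pace and stop on an object; the grip force is fixed at half the most. Time passes only in rows, so rows that repeat a pose let the fingers close. It gives the time, the measured TCP pose, the force, the opening and the grip force at its end, in the units of the state.
- get_state(): the state, without advancing time (a new reading comes with each control period).
- capture(name): name is "scene" or "top" or "wrist"; returns a dict with "image" (384x512x3 uint8, red, green, blue), "fovy" (degrees; the focal length in pixels is half the picture's height over the tangent of half this angle, whatever the lens; pixels are square), "cx", "cy" (the principal point, pixels), "R" (3x3) and "t" (3): a world point X has camera coordinates R X + t; the wrist camera has in their place "tool_from_camera" (4x4, takes a point from camera to tool coordinates, whose origin is the TCP and whose axes are the flange's). Camera axes: x right, y down, z forward; pixel columns grow to the right and rows downward; lengths in m; the calibration is good to about 2 mm. A picture is of the moment at which its call begins: read the wrist's pose just before it. There is no depth.
- finish_job(): hands the job in; it is judged then, once.
Trained networks look in a picture, given as the dict that the camera call returned (one of the last four; its "shot" number tells which), for a name from the list of things; names that differ only in an ending like _2 or _b are one class to them, and where a whole thing is asked for, a point or a joint stands for the part that bears it (a point fixed in the world has none). Each returns a list of dicts, best first, with "p" (0 to 1); they miss things now and then, are a little off and sometimes report something else, mostly with a low value. They report only what shows in the picture. A call takes as long as a camera call. They do not tell look-alikes from the thing itself.
- silhouettes(picture, target): "mask" (384x512 bool, what is visible of it) and "box" ([left, top, right, bottom] in pixels, round what is visible of it).
- tip_of(picture, target): "at" ([row, column] in pixels: a listed point, or the origin of a listed thing).
The state is a dict: "clock": time; "q": joint angles; "joint_vel": joint speeds; "joint_torque": joint torques, N m; "ee_pos": TCP position; "ee_rot": TCP orientation; "ft_force": force on the tool from outside, world axes, zero at the start; "moment": the same for the moment, N m; "gripper_width": finger opening in m; "finger_force": force on a finger pad.
Only numpy, scipy, OpenCV 4.12 (cv2) and the standard library are available. Lean on these libraries where they do the work, as an engineer would, in place of code of your own. Each camera call takes 0.05 s, during which the arm holds its last target. There are 200 camera calls.

## Working session

There is one attempt and no reset: what is moved stays moved. The work goes in short steps, Python scripts to look and compute and a shell command to move; the robot and the scene stay as the last step left them, time stands still between calls to the robot, and variables do not carry over. Pictures are saved under pics/ and viewed, at most 14 in all, crops included, and the job is handed in when it is done.

```bash
mkdir -p pics; ls; cat > h.py <<'E'
import numpy as np, cv2
from workcell import get_state, capture, silhouettes, tip_of
from scipy.spatial.transform import Rotation as Ro
def save(p,n): cv2.imwrite('pics/'+n,p["image"][:,:,::-1])
def cam(p,st=None):
    f=p["image"].shape[0]/2/np.tan(np.radians(p["fovy"])/2)
    if "R" in p: R=np.array(p["R"]);t=np.array(p["t"]);return f,R.T,-R.T@t
    T=np.array(p["tool_from_camera"]);st=st
    Rt=Ro.from_euler('xyz',st["ee_rot"],degrees=True).as_matrix()
    return f,Rt@T[:3,:3],Rt@T[:3,3]+np.array(st["ee_pos"])
def ray(p,rc,z,st=None):
    f,Rw,c=cam(p,st); d=Rw@np.array([(rc[1]-p["cx"])/f,(rc[0]-p["cy"])/f,1]); return c+d*(z-c[2])/d[2]
def proj(p,X,st=None):
    f,Rw,c=cam(p,st); v=Rw.T@(np.array(X)-c); return [p["cy"]+f*v[1]/v[2],p["cx"]+f*v[0]/v[2]]
E
python3 - <<'E'
from h import *
st=get_state();print(st)
Z=dict(turntable_top=.045,tile_center=.05,stand_seat=.014,ring_center=.008,cup_center=.031,lid_center=.0165,small_ring_center=.008,dropper_center=.046,jar_center=.025,dish_center=.011)
for n in("top","scene"):
    p=capture(n);save(p,n+'.png');print(n,cam(p)[2].round(3),p['cx'],p['cy'],p['fovy'])
    for k,z in Z.items():
        for d in tip_of(p,k)[:3]: print(k,round(d['p'],2),np.round(d['at']),ray(p,d['at'],z).round(3))
E
```

```text
pics
{'clock': 0.0, 'q': array([-69.93548412,  19.0727011 ,  -3.70795142,  83.70508182,
         1.23854691,  77.34318096,  -5.07081774]), 'joint_vel': array([-0.04318709,  0.00297772, -0.08043172, -0.01060041, -0.01699443,
       -0.02530011, -0.00988007]), 'joint_torque': array([-4.45949199e-04, -6.25458169e+01,  4.86631610e-02, -3.91609061e+01,
        1.61775813e-02,  9.84466402e-03,  2.39834588e-05]), 'ee_pos': array([0.22749947, 0.58171922, 0.22401576]), 'ee_rot': array([-1.79919046e+02,  4.34981904e-03,  1.58642724e+02]), 'ft_force': array([ 0.42839906,  0.79625242, -0.11305773]), 'moment': array([-0.0149183 , -0.00647574,  0.00270539]), 'finger_force': 0.0, 'gripper_width': 0.08521727334718357}
top [ 0.396 -0.036  1.282] 253.13241342413227 195.51376419037084 47.17926874728403
turntable_top 0.63 [175. 238.] [0.534 0.008 0.045]
turntable_top 0.6 [170. 381.] [ 0.546 -0.396  0.045]
tile_center 0.81 [177. 239.] [0.527 0.005 0.05 ]
stand_seat 0.97 [168. 316.] [ 0.558 -0.216  0.014]
ring_center 0.72 [251. 101.] [0.322 0.405 0.008]
ring_center 0.67 [210. 110.] [0.439 0.383 0.008]
rin
[... 552 characters left out ...]
e_top 0.65 [219. 272.] [0.541 0.007 0.045]
tile_center 0.89 [212. 268.] [ 0.524 -0.001  0.05 ]
stand_seat 0.8 [238. 192.] [ 0.565 -0.202  0.014]
ring_center 0.6 [156. 355.] [0.334 0.273 0.008]
ring_center 0.46 [186. 396.] [0.445 0.366 0.008]
ring_center 0.46 [152. 397.] [0.328 0.398 0.008]
cup_center 0.82 [217. 415.] [0.558 0.382 0.031]
lid_center 0.85 [240. 118.] [ 0.558 -0.395  0.016]
lid_center 0.59 [202. 100.] [ 0.439 -0.455  0.016]
lid_center 0.57 [277. 111.] [ 0.657 -0.401  0.016]
small_ring_center 0.5 [201. 137.] [ 0.439 -0.357  0.008]
dropper_center 0.76 [175. 336.] [0.42  0.195 0.046]
jar_center 0.84 [228. 352.] [0.574 0.214 0.025]
dish_center 0.64 [196. 188.] [ 0.438 -0.216  0.011]
```

```bash
python3 - <<'E'
from h import *
a=cv2.imread('pics/top.png')
l=cv2.resize(a[120:290,60:230],(400,400),interpolation=2);r=cv2.resize(a[110:240,210:440],(0,0),fx=3,fy=3,interpolation=2)
c=np.zeros((800-10-0,690,3),np.uint8);c[:400,:400]=l;c[400:790]=r;cv2.imwrite('pics/mont.png',cv2.resize(c,(520,595)))
p=capture("top");print({k:v for k,v in p.items() if k!='image'})
E
```

```text
{'fovy': 47.17926874728403, 'cx': 253.13241342413227, 'cy': 195.51376419037084, 'R': array([[-0.00719928, -0.99997268, -0.00167721],
       [-0.99791885,  0.00729195, -0.06406862],
       [ 0.0640791 ,  0.00121248, -0.99794409]]), 't': array([-0.03062526,  0.47761314,  1.25412152]), 'shot': 3}
```

View pics/scene.png

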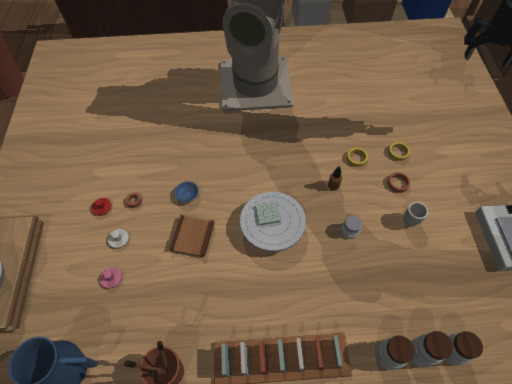

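View pics/mont.png

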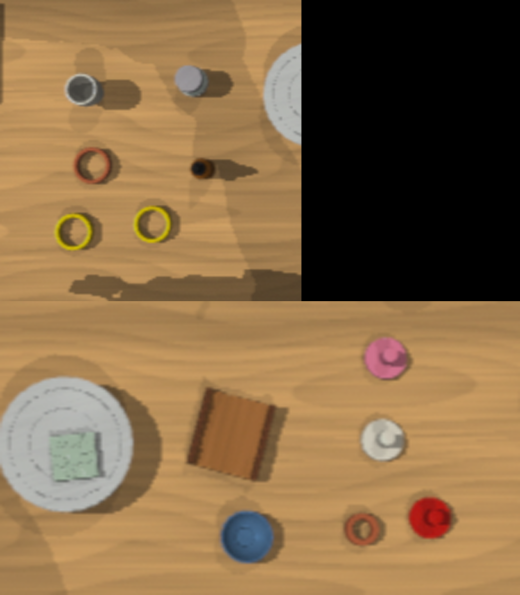

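The scene shows the rings: red-brown at (397,182), yellow at (357,157) and (399,151), and the small one at (134,200). The lids are white (118,239), red (101,206) and pink (110,277). I choose the large red-brown ring and the white lid; the cup is at (415,214) and the tile at (268,213). The rails run roughly along world x, at about -12° yaw.

I'll go over the turntable first.

```bash
python3 -m handwheel '0.5 -0.97 0.2 0 0 -0.15 0;0.5 -0.97 0.2 0 0 -0.15 0;0.5 -0.97 0.2 0 0 -0.15 0;0.5 -0.97 0.2 0 0 -0.15 0'
python3 -m handwheel '0.5 -0.97 0 0 0 -0.15 0;0.5 -0.97 0 0 0 -0.15 0;0.5 -0.97 0 0 0 -0.15 0;0.5 -0.97 0 0 0 -0.15 0'
python3 -m handwheel '0.5 -0.97 0 0 0 -0.15 0;0.5 -0.97 0 0 0 -0.15 0;0.5 -0.97 0 0 0 -0.15 0;0.5 -0.97 0 0 0 -0.15 0'
python3 -m handwheel '0.4 -0.97 0 0 0 -0.15 0;0.4 -0.97 0 0 0 -0.15 0;0.4 -0.97 0 0 0 -0.15 0;0.4 -0.97 0 0 0 -0.15 0;0.4 -0.97 0 0 0 -0.15 0'
cat > look.py <<'E'
import sys
from h import *
st=get_state();p=capture("wrist");save(p,sys.argv[1]);print(np.round(st['ee_pos'],4),np.round(st['ee_rot'],2),np.round(st['q']),round(st['clock'],2),np.round(st['gripper_width'],4))
f,Rw,c=cam(p,st);print('cam',c.round(3))
for a in sys.argv[2:]:
    k,z=a.split('=');z=float(z)
    for d in tip_of(p,k)[:3]: print(k,round(d['p'],2),np.round(d['at']),ray(p,d['at'],z,st).round(4))
    if k in('turntable_top','stand_seat'): 
        continue
    for d in silhouettes(p,k)[:2]:
        m=d['mask'].astype(np.uint8);cs=max(cv2.findContours(m,0,1)[0],key=cv2.contourArea)[:,0,:]
        # dz: height of visible outline above the centre
        zt=z+float(dict(tile_center=.005,ring_center=.008,cup_center=.031,lid_center=-.008,small_ring_center=.008).get(k,0))
        W=np.array([ray(p,(r,cc),zt,st)[:2] for cc,r in cs]).astype(np.float32)
        (cx,cy),s,an=cv2.minAreaRect(W*1000);(ex,ey),rad=cv2.minEnclosingCircle(W*1000)
        print('  sil',round(d['p'],2),d['box'],'rect',np.round([cx,cy,*s,an],1),'circ',np.round([ex,ey,2*rad],1),[len(cs)])
E
python3 look.py w1.png turntable_top=.045 tile_center=.05 stand_seat=.014
```

```text
clock: 1.65
ee_pos: [0.3052, 0.4342, 0.2562]
ee_rot: [179.9, 0.0, 141.2]
ft_force: [-0.8, -0.1, -0.8]
gripper_width: 0.0853
finger_force: 0.0
clock: 2.15
ee_pos: [0.3788, 0.2894, 0.255]
ee_rot: [180.0, 0.0, 124.0]
ft_force: [-0.3, 1.3, -0.2]
gripper_width: 0.0851
finger_force: 0.0
clock: 2.65
ee_pos: [0.4535, 0.1446, 0.2549]
ee_rot: [180.0, 0.0, 106.9]
ft_force: [-0.2, 0.8, -0.1]
gripper_width: 0.0855
finger_force: 0.0
clock: 3.28
ee_pos: [0.5126, 0.0028, 0.2545]
ee_rot: [-180.0, -0.0, 90.1]
ft_force: [-0.2, 0.5, -1.0]
gripper_width: 0.0855
finger_force: 0.0
[0.5126 0.0028 0.2545] [-1.7997e+02 -2.0000e-02  9.0080e+01] [-34.   3.  30.  99.  -2.  78.  -4.] 3.27 0.0855
cam [0.513 0.07  0.404]
turntable_top 0.65 [164. 278.] [0.5398 0.004  0.045 ]
tile_center 0.74 [173. 269.] [ 0.5281 -0.007   0.05  ]
  sil 0.55 [242.5, 144.6, 291.0, 193.1] rect [523.5  -1.8  56.1  57.8   5.8] circ [523.5  -2.6  75.8] [166]
stand_seat 0.93 [288. 284.] [ 0.5565 -0.2016  0.014 ]
```

```bash
python3 - <<'E'
import cv2
a=cv2.imread('pics/w1.png');cv2.imwrite('pics/w1b.png',cv2.resize(a,(768,576),interpolation=2))
E
```

```text
(no output)
```

View pics/w1b.png

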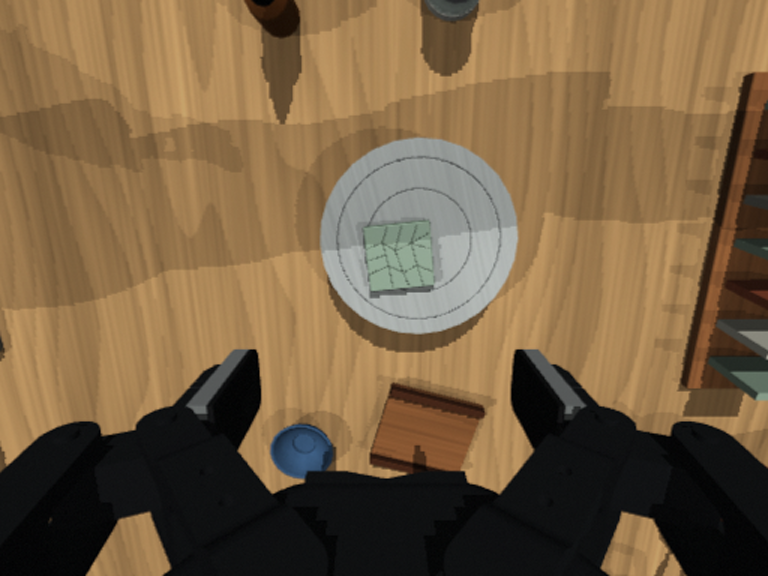

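Wrist view: the disc centre is at about (419,236) and the tile at (399,258) with yaw ≈ +6°. The stand is at (427,428) with its rails at ≈ -13°. I'll descend beside the tile, closing along its x edges.

```bash
python3 -m handwheel '0.075 -0.042 -0.3 0 0 0.05 0.22;0.075 -0.042 -0.8 0 0 0.05 0.22;0.075 -0.042 -0.8 0 0 0.05 0.22;0.075 -0.042 -0.8 0 0 0.05 0.22'
python3 -m handwheel '0 0 -0.2 0 0 0 0.22;0 0 -0.35 0 0 0 0.22;0 0 -0.35 0 0 0 0.22'
python3 look.py w2.png tile_center=.05 turntable_top=.045
python3 - <<'E'
from h import *
# stand from top view: brown segmentation
for n in("top","scene"):
    p=capture(n)
    for d in silhouettes(p,"stand_seat")[:1]:
        m=d['mask'].astype(np.uint8);cs=max(cv2.findContours(m,0,1)[0],key=cv2.contourArea)[:,0,:]
        for z in(.014,.018):
            W=np.array([ray(p,(r,c),z)[:2] for c,r in cs]).astype(np.float32)*1000
            print(n,d['p'],z,cv2.minAreaRect(W))
    for d in silhouettes(p,"turntable_top")[:1]:
        m=d['mask'].astype(np.uint8);cs=max(cv2.findContours(m,0,1)[0],key=cv2.contourArea)[:,0,:]
        W=np.array([ray(p,(r,c),.045)[:2] for c,r in cs]).astype(np.float32)*1000
        print('tt',cv2.fitEllipse(W))
E
```

```text
clock: 4.03
ee_pos: [0.524, -0.006, 0.1356]
ee_rot: [-180.0, 0.0, 95.6]
ft_force: [0.0, 0.3, 0.1]
gripper_width: 0.0666
finger_force: 0.0
clock: 4.4
ee_pos: [0.5245, -0.0059, 0.0835]
ee_rot: [180.0, -0.0, 95.6]
ft_force: [-0.2, -0.4, 0.1]
gripper_width: 0.0666
finger_force: 0.0
[ 0.5245 -0.0059  0.0835] [ 1.7996e+02 -1.0000e-02  9.5630e+01] [-31.  15.  30. 110.  -9.  58.   9.] 4.4 0.0666
cam [0.518 0.06  0.233]
tile_center 0.58 [207. 258.] [ 0.525  -0.0025  0.05  ]
  sil 0.77 [212.4, 166.9, 298.5, 249.3] rect [523.8  -2.1  57.   58.4   6.1] circ [523.6  -2.4  78.4] [318]
top 0.78 0.014 ((555.6967163085938, -205.61972045898438), (93.43351745605469, 103.3529281616211), 75.04322814941406)
top 0.78 0.018 ((555.193115234375, -205.08351135253906), (93.13880157470703, 103.02687072753906), 75.04322052001953)
tt ((563.0896606445312, 205.25762939453125), (46.5241813659668, 53.62655258178711), 141.62672424316406)
scene 0.57 0.014 ((557.6934204101562, -203.471923828125), (96.74081420898438, 104.398193359375), 75.86885070800781)
scene 0.57 0.018 ((559.5870971679688, -202.8131866455078), (96.32044219970703, 103.94450378417969), 75.86885070800781)
tt ((548.531494140625, 10.749916076660156), (163.05247497558594, 164.35589599609375), 93.42138671875)
```

View pics/w2.png

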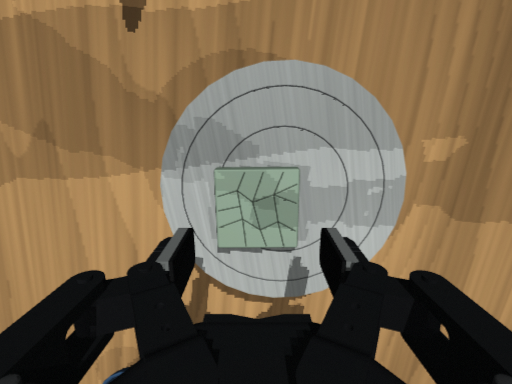

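```bash
python3 -m handwheel '0 0.023 -0.05 0 0 0 0.22;0 0.023 -0.1 0 0 0 0.22;0 0.023 -0.1 0 0 0 0.22'
python3 -m handwheel '0 0 -0.033 0 0 0 0.22;0 0 -0.033 0 0 0 0.22'
python3 look.py w3.png tile_center=.05
python3 - <<'E'
import cv2
a=cv2.imread('pics/w3.png')[150:330,130:390];cv2.imwrite('pics/w3b.png',cv2.resize(a,None,fx=2.5,fy=2.5,interpolation=2))
E
```

```text
clock: 5.28
ee_pos: [0.5232, -0.0028, 0.0664]
ee_rot: [-179.9, 0.0, 95.6]
ft_force: [-0.4, -0.8, -0.7]
gripper_width: 0.0666
finger_force: 0.0
clock: 5.52
ee_pos: [0.5237, -0.0028, 0.062]
ee_rot: [-180.0, 0.0, 95.6]
ft_force: [0.2, 0.0, 0.3]
gripper_width: 0.0666
finger_force: 0.0
[ 0.5237 -0.0028  0.062 ] [-1.7997e+02  1.0000e-02  9.5610e+01] [-31.  17.  30. 111. -10.  55.   9.] 5.53 0.0666
cam [0.517 0.064 0.212]
tile_center 0.72 [219. 257.] [5.237e-01 3.000e-04 5.000e-02]
  sil 0.84 [208.9, 178.2, 303.4, 267.0] rect [523.9  -1.7  56.   56.8   5.7] circ [524.1  -2.   77.6] [350]
```

View pics/w3b.png

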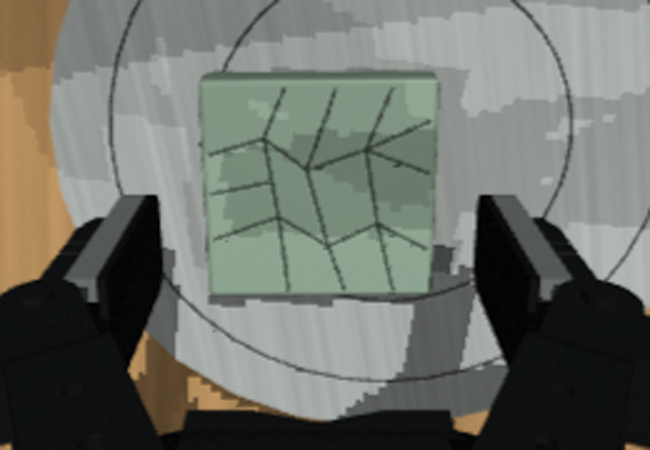

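```bash
python3 -m handwheel '0 0 0 0 0 0 0.5;0 0 0 0 0 0 0.6;0 0 0 0 0 0 0.6;0 0 0 0 0 0 0.6'
python3 -m handwheel '0 0 0.1 0 0 0 0.6;0 0 0.3 0 0 0 0.6;0 0 0.3 0 0 0 0.6'
python3 look.py w4.png tile_center=.095 stand_seat=.014
```

```text
clock: 6.18
ee_pos: [0.5239, -0.0028, 0.0624]
ee_rot: [180.0, -0.0, 95.6]
ft_force: [0.3, 0.8, -0.9]
gripper_width: 0.034
finger_force: 0.0
clock: 6.55
ee_pos: [0.5256, -0.0028, 0.1103]
ee_rot: [179.7, -0.0, 95.6]
ft_force: [1.0, -0.4, 0.3]
gripper_width: 0.0342
finger_force: 0.0
[ 0.5256 -0.0028  0.1103] [ 1.7973e+02 -4.0000e-02  9.5600e+01] [-32.  13.  31. 108.  -7.  61.   7.] 6.55 0.0342
cam [0.519 0.063 0.26 ]
tile_center 0.92 [199. 255.] [0.5233 0.0119 0.095 ]
tile_center 0.25 [188. 278.] [0.5367 0.0204 0.095 ]
  sil 0.96 [214.4, 162.6, 291.1, 237.0] rect [522.7  12.   43.5  45.3   6.1] circ [522.4  12.6  59.4] [274]
```

View pics/w4.png

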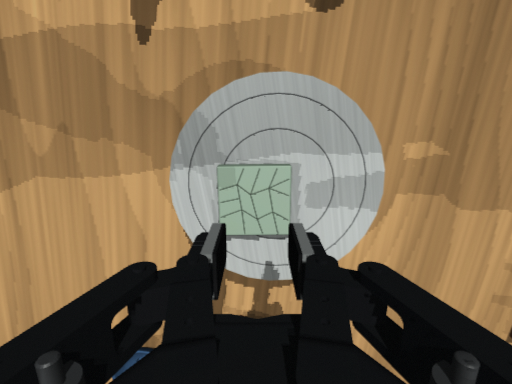

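```bash
python3 - <<'E'
from h import *
st=get_state();p=capture("wrist");f,Rw,c=cam(p,st);print(f,c,p['cx'],p['cy']);print(np.array(p['tool_from_camera']).round(3))
Rt=Ro.from_euler('xyz',st["ee_rot"],degrees=True).as_matrix()
for a in(-11,0,11):
  for d in (0,10,19): print(a,d,[np.round(proj(p,np.array(st['ee_pos'])+Rt@np.array([a/1e3,s*.0171,d/1e3]),st)) for s in(-1,1)])
E
```

```text
280.40320607218126 [0.51726877 0.06370969 0.25691007] 256.8432742996731 189.27897151494872
[[ 0.    -0.964 -0.266  0.067]
 [ 1.     0.001 -0.     0.   ]
 [ 0.    -0.266  0.964 -0.15 ]
 [ 0.     0.     0.     1.   ]]
-11 0 [array([249., 228.]), array([249., 286.])]
-11 10 [array([241., 229.]), array([241., 284.])]
-11 19 [array([235., 230.]), array([235., 283.])]
0 0 [array([231., 227.]), array([231., 286.])]
0 10 [array([225., 229.]), array([225., 284.])]
0 19 [array([219., 230.]), array([219., 283.])]
11 0 [array([214., 226.]), array([214., 287.])]
11 10 [array([208., 228.]), array([208., 285.])]
11 19 [array([203., 230.]), array([203., 284.])]
```

The fingers closed above the tile, so the tips stand higher than assumed. I'll reopen and descend further, feeling for contact.

```bash
python3 -m handwheel '-0.01 0 0 0 0 0 0.22;-0.01 0 0 0 0 0 0.22;-0.01 0 -0.3 0 0 0 0.22;-0.01 0 -0.333 0 0 0 0.22;-0.01 0 -0.333 0 0 0 0.22'
python3 -m handwheel '0 0 -0.02 0 0 0 0.22;0 0 -0.02 0 0 0 0.22'
python3 -m handwheel '0 0 -0.02 0 0 0 0.22;0 0 -0.02 0 0 0 0.22'
python3 look.py w5.png tile_center=.05
```

```text
clock: 7.42
ee_pos: [0.5225, -0.0029, 0.0579]
ee_rot: [-180.0, 0.0, 95.6]
ft_force: [0.1, -0.7, 0.5]
gripper_width: 0.0665
finger_force: 0.0
clock: 7.68
ee_pos: [0.5228, -0.0027, 0.0551]
ee_rot: [179.9, -0.0, 95.6]
ft_force: [-0.1, 0.8, -0.7]
gripper_width: 0.0663
finger_force: 0.0
clock: 7.92
ee_pos: [0.5223, -0.0027, 0.0514]
ee_rot: [-180.0, -0.0, 95.6]
ft_force: [0.1, 1.3, 0.4]
gripper_width: 0.0667
finger_force: 0.0
[ 0.5223 -0.0027  0.0514] [-180.     -0.     95.62] [-31.  17.  30. 111. -11.  54.  10.] 7.92 0.0667
cam [0.516 0.064 0.201]
tile_center 0.92 [226. 259.] [5.235e-01 2.000e-04 5.000e-02]
  sil 0.61 [206.4, 180.4, 312.0, 279.2] rect [523.7  -1.5  56.2  57.4   5.7] circ [523.9  -1.9  77.3] [371]
```

View pics/w5.png

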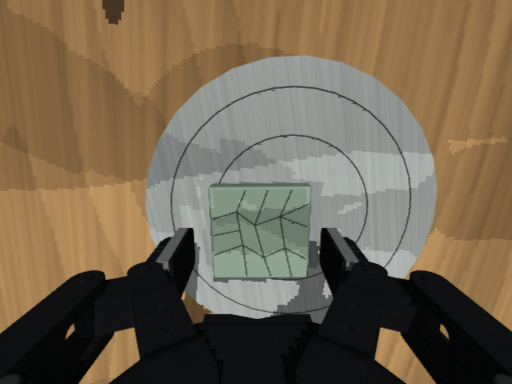

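```bash
python3 -m handwheel '0.005 0 -0.02 0 0 0 0.22;0.005 0 -0.02 0 0 0 0.22'
python3 -m handwheel '0 0 0 0 0 0 0.5;0 0 0 0 0 0 0.6;0 0 0 0 0 0 0.6;0 0 0 0 0 0 0.6'
```

```text
clock: 8.32
ee_pos: [0.523, -0.0028, 0.0482]
ee_rot: [-180.0, 0.0, 95.6]
ft_force: [-0.9, -0.2, -0.5]
gripper_width: 0.0666
finger_force: 0.0
clock: 8.82
ee_pos: [0.5231, -0.0027, 0.0485]
ee_rot: [180.0, -0.0, 95.6]
ft_force: [-0.4, 0.3, 0.7]
gripper_width: 0.034
finger_force: 0.0
```

Evidence from images and touch: at this opening the tips sit about 10–17 mm behind the TCP. I'll reopen and go lower, feeling for contact.

```bash
python3 -m handwheel '0 0 0.02 0 0 0 0.22;0 0 0.02 0 0 0 0.22;0 0 -0.033 0 0 0 0.22;0 0 -0.033 0 0 0 0.22'
python3 -m handwheel '0 0 -0.025 0 0 0 0.22;0 0 -0.025 0 0 0 0.22'
python3 -m handwheel '0 0 -0.025 0 0 0 0.22;0 0 -0.025 0 0 0 0.22'
python3 - <<'E'
from h import *
st=get_state();p=capture("wrist");save(p,'w6.png')
E
```

```text
clock: 9.32
ee_pos: [0.5225, -0.0028, 0.0426]
ee_rot: [-179.9, 0.0, 95.6]
ft_force: [-0.4, -0.0, -0.4]
gripper_width: 0.067
finger_force: 0.0
clock: 9.57
ee_pos: [0.5229, -0.0028, 0.0394]
ee_rot: [-180.0, 0.0, 95.6]
ft_force: [-0.0, 0.0, -0.2]
gripper_width: 0.0664
finger_force: 0.0
clock: 9.82
ee_pos: [0.5229, -0.0028, 0.0357]
ee_rot: [-180.0, 0.0, 95.6]
ft_force: [-0.2, 0.0, -0.1]
gripper_width: 0.0665
finger_force: 0.0
```

View pics/w6.png

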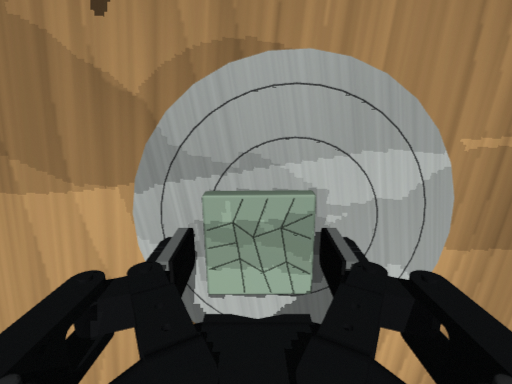

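Tile and pad gaps now scale alike (111 px and 130 px), so the tips are at tile height.

```bash
python3 -m handwheel '0 0 -0.025 0 0 0 0.22;0 0 -0.025 0 0 0 0.22'
python3 -m handwheel '0 0 0 0 0 0 0.5;0 0 0 0 0 0 0.6;0 0 0 0 0 0 0.6;0 0 0 0 0 0 0.6'
```

```text
clock: 10.12
ee_pos: [0.5231, -0.0028, 0.0321]
ee_rot: [-180.0, 0.0, 95.6]
ft_force: [0.3, -0.5, -0.2]
gripper_width: 0.0666
finger_force: 0.0
clock: 10.62
ee_pos: [0.5253, -0.0028, 0.0348]
ee_rot: [179.8, -0.0, 95.6]
ft_force: [-2.5, -0.5, 23.7]
gripper_width: 0.0545
finger_force: 70.6
```

```bash
python3 -m handwheel '0 0 0.1 0 0 0 0.6;0 0 0.4 0 0 0 0.6;0 0 0.8 0 0 0 0.6;0 0 0.8 0 0 0 0.6'
python3 look.py w7.png tile_center=.163 turntable_top=.045 stand_seat=.014
python3 - <<'E'
from h import *
# independent stand/disc estimate by colour
for n in("top","scene"):
    p=capture(n);hsv=cv2.cvtColor(p['image'],cv2.COLOR_RGB2HSV)
    c=proj(p,[.53,0,.045]);
    g=((hsv[...,1]<45)&(hsv[...,2]>90)).astype(np.uint8)
    r0,c0=int(c[0]),int(c[1]);m=np.zeros_like(g);m[r0-50:r0+50,c0-50:c0+50]=g[r0-50:r0+50,c0-50:c0+50]
    cs=max(cv2.findContours(m,0,1)[0],key=cv2.contourArea)[:,0,:]
    W=np.array([ray(p,(r,cc),.045)[:2] for cc,r in cv2.convexHull(cs)[:,0,:]]).astype(np.float32)*1000
    print(n,'disc',cv2.fitEllipse(W),cv2.minEnclosingCircle(W))
E
```

```text
clock: 11.12
ee_pos: [0.5256, -0.0027, 0.1568]
ee_rot: [179.6, -0.1, 95.6]
ft_force: [0.6, 0.3, -1.6]
gripper_width: 0.0541
finger_force: 64.7
[ 0.5256 -0.0027  0.1568] [ 1.7956e+02 -7.0000e-02  9.5600e+01] [-33.   9.  32. 106.  -5.  66.   6.] 11.12 0.0541
cam [0.518 0.063 0.307]
tile_center 0.71 [242. 254.] [ 0.5243 -0.0064  0.163 ]
  sil 0.97 [198.5, 189.5, 315.7, 296.5] rect [526.1  -6.3  60.   62.8   6.1] circ [525.8  -7.   84.1] [417]
turntable_top 0.67 [173. 276.] [0.5437 0.0098 0.045 ]
top disc ((536.0689697265625, -66.39856719970703), (19.370136260986328, 86.7296371459961), 87.96977996826172) ((536.3280029296875, -62.47692108154297), 42.740997314453125)
scene disc ((528.4303588867188, 5.57090425491333), (166.35926818847656, 212.8201141357422), 101.54719543457031) ((523.2479248046875, 2.4918928146362305), 108.11664581298828)
```

View pics/w7.png

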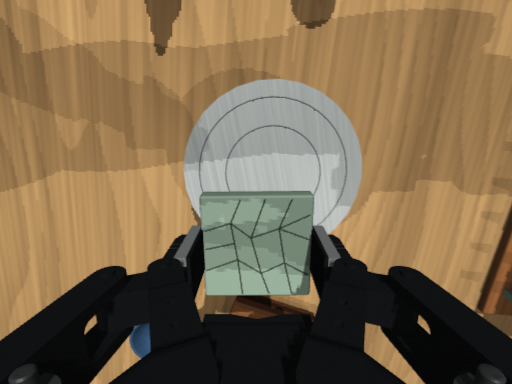

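```bash
python3 - <<'E'
from h import *
p=capture("wrist");st=dict(ee_pos=[.5126,.0028,.2545],ee_rot=[-179.97,-.02,90.08])
P=lambda c,r,z:ray(p,(r/1.5,c/1.5),z,st)
a,b=P(395,384,.022),P(485,406,.022);print(a,b,np.degrees(np.arctan2(*(b-a)[1::-1])))
a,b=P(391,397,.022),P(482,417,.022);print(a,b,np.degrees(np.arctan2(*(b-a)[1::-1])))
print(P(419,236,.045))
# top image: dark rail lines
q=capture("top");s=silhouettes(q,"stand_seat")[0]['mask'].astype(np.uint8)
g=cv2.cvtColor(q['image'],cv2.COLOR_RGB2GRAY)
cs=max(cv2.findContours(s,0,1)[0],key=cv2.contourArea)
b=cv2.boxPoints(cv2.minAreaRect(cs));print(b,[ray(q,(r,c),.014)[:2].round(3) for c,r in b])
x,y,w,h=cv2.boundingRect(cs);im=cv2.resize(q['image'][y-6:y+h+6,x-6:x+w+6,::-1],None,fx=9,fy=9,interpolation=2);cv2.imwrite('pics/st.png',im);print(x,y,im.shape)
E
```

```text
[ 0.52263475 -0.14086173  0.022     ] [ 0.61507599 -0.16567754  0.022     ] -15.026745877740066
[ 0.51867839 -0.15557433  0.022     ] [ 0.61281001 -0.17849829  0.022     ] -13.686871386829324
[0.54152899 0.01303155 0.045     ]Traceback (most recent call last):
  File "<stdin>", line 8, in <module>
IndexError: list index out of range
```

```bash
python3 -m handwheel '0.1 -0.4 0 0 0 -0.09 0.6;0.1 -0.8 0 0 0 -0.175 0.6;0.1 -0.8 0 0 0 -0.175 0.6;0.1 -0.8 0 0 0 -0.175 0.6'
python3 -m handwheel '0.107 -0.3 -0.3 0 0 0 0.6;0.107 -0.54 -0.6 0 0 0 0.6;0.107 -0.54 -0.75 0 0 0 0.6;0.107 -0.54 -0.75 0 0 0 0.6;0.107 -0.54 -0.75 0 0 0 0.6'
python3 look.py w8.png tile_center=.06 stand_seat=.014
python3 - <<'E'
from h import *
p=capture("top");save(p,'t2.png');c=proj(p,[.5565,-.2035,.03]);r,k=int(c[0]),int(c[1])
a=cv2.resize(p['image'][r-40:r+40,k-40:k+40,::-1],(400,400),interpolation=2)
w=cv2.imread('pics/w8.png');cv2.imwrite('pics/m8.png',np.hstack([a,cv2.resize(w,(400,300))[:,:] if 0 else cv2.copyMakeBorder(cv2.resize(w,(400,300)),0,100,0,0,0)]))
E
```

```text
clock: 12.12
ee_pos: [0.538, -0.1225, 0.1519]
ee_rot: [-180.0, -0.0, 75.6]
ft_force: [-0.1, -0.0, -1.8]
gripper_width: 0.0543
finger_force: 64.6
clock: 12.75
ee_pos: [0.5552, -0.2024, 0.0408]
ee_rot: [179.9, -0.0, 75.7]
ft_force: [0.7, 0.4, -0.0]
gripper_width: 0.0541
finger_force: 64.6
[ 0.5552 -0.2024  0.0408] [ 1.7993e+02 -4.0000e-02  7.5700e+01] [-13.  28.  36. 102. -20.  57.  16.] 12.75 0.0541
cam [ 0.572 -0.138  0.191]
tile_center 0.74 [243. 256.] [ 0.556  -0.2003  0.06  ]
  sil 0.86 [197.7, 188.9, 314.2, 295.0] rect [ 556.1 -199.4   56.1   53.9   76.1] circ [ 556.  -199.9   75.1] [411]
```

View pics/m8.png

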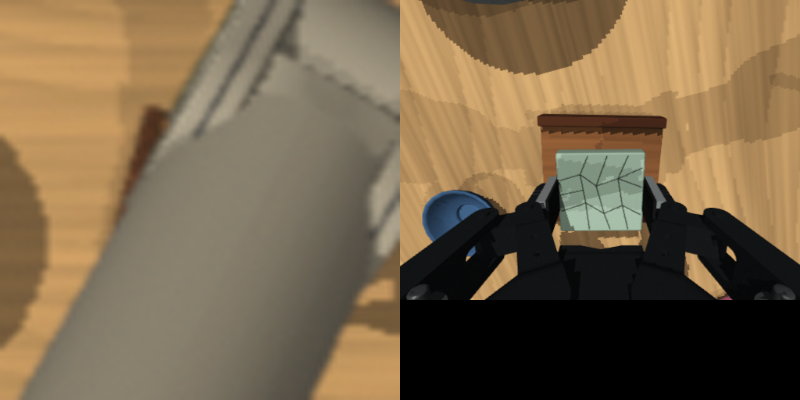

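```bash
python3 - <<'E'
from h import *
p=capture("wrist");st=get_state();P=lambda c,r,z:ray(p,(r*1.28,(c-400)*1.28),z,st)
for r in (116,125.5):
  a,b=P(538,r,.022),P(666,r+1.5,.022);m=(a+b)/2;y=np.arctan2(*(b-a)[1::-1]);n=np.array([np.sin(y),-np.cos(y)])
  print(a,b,np.degrees(y),m[:2]+n*(.046 if r==116 else .038))
E
```

```text
[ 0.51987623 -0.14745633  0.022     ] [ 0.61469759 -0.17296087  0.022     ] -15.054803610996371 [ 0.55533874 -0.20462978]
[ 0.5175115  -0.15443095  0.022     ] [ 0.61343364 -0.18025004  0.022     ] -15.065090833763374 [ 0.55559575 -0.20403448]
```

```bash
python3 -m handwheel '0 -0.025 0 0 0 0 0.6;0 -0.025 -0.1 0 0 0 0.6;0 -0.025 -0.21 0 0 0 0.6;0 -0.025 -0.21 0 0 0 0.6'
python3 -m handwheel '0 0 -0.014 0 0 0 0.6;0 0 -0.014 0 0 0 0.6'
```

```text
clock: 13.55
ee_pos: [0.5527, -0.207, 0.006]
ee_rot: [-179.8, 0.0, 75.6]
ft_force: [-0.9, -0.6, -1.0]
gripper_width: 0.0545
finger_force: 64.6
clock: 13.8
ee_pos: [0.5544, -0.2076, 0.0063]
ee_rot: [180.0, -0.0, 75.6]
ft_force: [0.1, 0.0, -0.3]
gripper_width: 0.0543
finger_force: 64.6
```

```bash
python3 -m handwheel '0 0 -0.02 0 0 0 0.6;0 0 -0.02 0 0 0 0.6'
python3 - <<'E'
from h import *
p=capture("wrist");save(p,'w9.png');print(get_state()['ee_pos'],get_state()['ft_force'])
E
```

```text
clock: 14.05
ee_pos: [0.5547, -0.2077, 0.004]
ee_rot: [179.9, -0.0, 75.6]
ft_force: [-2.1, 0.4, 7.5]
gripper_width: 0.0547
finger_force: 68.5
[ 0.55469209 -0.20762353  0.00400642] [-3.01282643  0.79029261  7.02923094]
```

```bash
python3 -m handwheel '0 0 0 0 0 0 0.3;0 0 0 0 0 0 0.2;0 0 0.1 0 0 0 0.2;0 0 0.4 0 0 0 0.2;0 0 0.8 0 0 0 0.1'
python3 -m handwheel '0 0.5 0.4 0 0 0 0;0 1 0.65 0 0 0 0;0 1 0.65 0 0 0 0;0 1 0.65 0 0 0 0'
python3 -m handwheel '-0.1 0.5 0.0 0 0 0.05 0;-0.1 1 0 0 0 0.1 0;-0.1 1 0 0 0 0.1 0;-0.1 1 0 0 0 0.1 0'
python3 - <<'E'
from h import *
p=capture("top");save(p,'t3.png');print(get_state()['ee_pos'])
for d in silhouettes(p,'tile_center')[:1]:
    cs=max(cv2.findContours(d['mask'].astype(np.uint8),0,1)[0],key=cv2.contourArea)[:,0,:]
    print(cv2.minAreaRect(np.array([ray(p,(r,c),.024)[:2] for c,r in cs]).astype(np.float32)*1000))
a=p['image'][130:210,190:350,::-1];cv2.imwrite('pics/t3b.png',cv2.resize(a,(800,400),interpolation=2))
E
```

```text
clock: 14.72
ee_pos: [0.5534, -0.2073, 0.1245]
ee_rot: [-179.9, 0.0, 75.5]
ft_force: [1.9, -0.0, 0.4]
gripper_width: 0.0769
finger_force: 0.0
clock: 15.22
ee_pos: [0.5555, -0.0533, 0.2235]
ee_rot: [179.8, -0.2, 75.9]
ft_force: [0.1, -1.1, 1.1]
gripper_width: 0.0853
finger_force: 0.0
clock: 15.72
ee_pos: [0.5389, 0.0938, 0.2206]
ee_rot: [-180.0, 0.0, 87.2]
ft_force: [-0.2, -0.0, -0.5]
gripper_width: 0.0851
finger_force: 0.0
[0.53917144 0.09171556 0.22067559]
((553.9766235351562, -208.31756591796875), (52.92219543457031, 55.2927131652832), 76.72894287109375)
```

View pics/t3b.png

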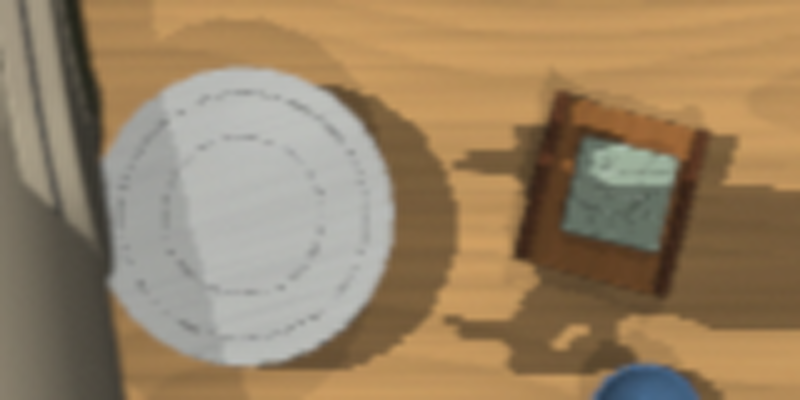

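Tile is flat between the rails at around (625,190) in the crop, roughly parallel to them. Next is the large red-brown ring.

```bash
python3 -m handwheel '-0.33 0.4 0 0 0 0.1 0;-0.33 0.85 0 0 0 0.13 0;-0.33 0.85 0 0 0 0.13 0;-0.33 0.85 0 0 0 0.13 0'
python3 -m handwheel '-0.33 0.4 -0.2 0 0 0.1 0;-0.33 0.9 -0.2 0 0 0.13 0;-0.33 0.9 -0.2 0 0 0.13 0;-0.33 0.9 -0.2 0 0 0.13 0'
python3 look.py w10.png ring_center=.008 cup_center=.031
```

```text
clock: 16.32
ee_pos: [0.4901, 0.2192, 0.2205]
ee_rot: [-180.0, 0.0, 101.9]
ft_force: [0.8, -0.2, -0.2]
gripper_width: 0.0852
finger_force: 0.0
clock: 16.82
ee_pos: [0.4409, 0.3544, 0.1901]
ee_rot: [-180.0, 0.1, 116.8]
ft_force: [0.2, -0.7, 0.1]
gripper_width: 0.085
finger_force: 0.0
[0.4409 0.3544 0.1901] [-1.7997e+02  6.0000e-02  1.1678e+02] [-59.  13.  18.  97.  -4.  71. -13.] 16.82 0.085
cam [0.411 0.414 0.34 ]
ring_center 0.8 [184. 150.] [0.3326 0.2794 0.008 ]
  sil 0.9 [231.0, 125.5, 289.0, 176.1] rect [430.2 376.5  58.9  59.3  54.7] circ [430.1 376.9  61.2] [145]
  sil 0.86 [153.8, 50.5, 211.3, 111.6] rect [324.6 404.9  59.9  58.   26.8] circ [323.9 405.6  61.5] [161]
cup_center 0.89 [195. 354.] [0.5522 0.3816 0.031 ]
  sil 0.89 [332.6, 174.3, 387.0, 227.1] rect [541.9 380.4  49.3  61.5  89.7] circ [541.8 381.1  62.7] [147]
```

View pics/w10.png

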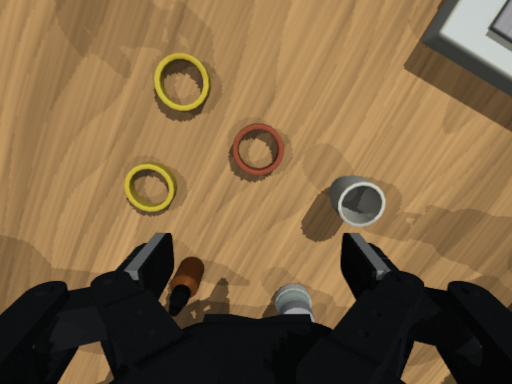

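The chosen ring is at pixel (258,150), red-brown; the yellow ones at (182,82) and (149,188) stay. I'll go over it and lower.

```bash
python3 -m handwheel '-0.073 0.149 -0.3 0 0 0 0.08;-0.073 0.149 -0.75 0 0 0 0.08;-0.073 0.149 -0.75 0 0 0 0.08;-0.073 0.149 -0.75 0 0 0 0.08'
python3 look.py w11.png ring_center=.008
```

```text
clock: 17.58
ee_pos: [0.4305, 0.377, 0.0799]
ee_rot: [179.9, -0.0, 116.7]
ft_force: [1.0, -0.2, 0.6]
gripper_width: 0.0787
finger_force: 0.0
[0.4305 0.377  0.0799] [ 1.7991e+02 -1.0000e-02  1.1673e+02] [-59.  20.  16. 102.  -6.  59. -14.] 17.57 0.0787
cam [0.4   0.436 0.23 ]
  sil 0.96 [66.8, 211.8, 143.7, 281.3] rect [332.5 283.1  67.3  50.   62.8] circ [336.  281.2  67.6] [298]
  sil 0.76 [99.0, 56.0, 188.3, 146.1] rect [324.7 405.6  62.9  58.4  26.7] circ [324.7 405.3  63.5] [243]
```

View pics/w11.png

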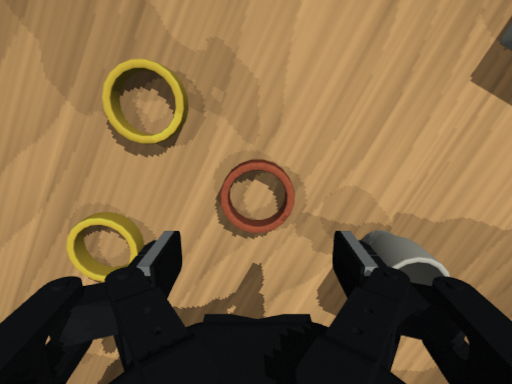

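The ring is at about (258,198), centred between the fingers (columns 180 and 334); the yellow ring and the cup are clear of the fingers. I'll refine by colour numerically.

```bash
cat > seg.py <<'E'
from h import *
def circ(p,st,kind,x,y,z,win=.06):
    """fit circle of outline points of a coloured thing near (x,y) whose outline lies at height z"""
    hsv=cv2.cvtColor(p['image'],cv2.COLOR_RGB2HSV);H,S,V=[hsv[...,i].astype(int) for i in range(3)]
    m={'red':((H<7)|(H>172))&(S>110)&(V>40),'white':(S<45)&(V>60)}[kind].astype(np.uint8)
    r,c=map(int,proj(p,[x,y,z],st));w=int(abs(proj(p,[x+win,y,z],st)[1]-c)+abs(proj(p,[x+win,y,z],st)[0]-r))
    k=np.zeros_like(m);k[max(0,r-w):r+w,max(0,c-w):c+w]=1;m*=k
    cs=max(cv2.findContours(m,0,1)[0],key=cv2.contourArea);h=cv2.convexHull(cs)[:,0,:]
    W=np.array([ray(p,(b,a),z,st)[:2] for a,b in h]).astype(np.float32)*1000
    return cv2.minEnclosingCircle(W),cv2.fitEllipse(W),cv2.boundingRect(cs),h
E
python3 - <<'E'
from seg import *
st=get_state();p=capture("wrist");r=circ(p,st,'red',.43,.377,.016);print(r[:3])
E
```

```text
Traceback (most recent call last):
  File "seg.py", line 10, in circ
    return cv2.minEnclosingCircle(W),cv2.fitEllipse(W),cv2.boundingRect(cs),h
                                     ~~~~~~~~~~~~~~^^^
cv2.error: OpenCV(4.12.0) /io/opencv/modules/imgproc/src/shapedescr.cpp:361: error: (-201:Incorrect size of input array) There should be at least 5 points to fit the ellipse in function 'fitEllipseNoDirect'
```

```bash
python3 - <<'E'
from h import *
a=cv2.cvtColor(cv2.imread('pics/w11.png'),cv2.COLOR_BGR2HSV)
print(a[193:201,219:230].reshape(-1,3)[::5].tolist(),a[228:235,256].tolist(),a[300,60].tolist(),a[190,258].tolist())
E
sed -i 's/(H<7)|(H>172))&(S>110)&(V>40)/(H<11)|(H>172))\&(S>140)\&(V>40)/' seg.py
python3 - <<'E'
from seg import *
st=get_state();p=capture("wrist");r=circ(p,st,'red',.43,.377,.016);print(r[:3])
E
```

```text
[[16, 131, 74], [7, 167, 154], [10, 155, 79], [8, 166, 155], [8, 172, 86], [8, 167, 154], [8, 169, 127], [8, 169, 133], [8, 168, 150], [10, 153, 95], [8, 167, 156], [17, 129, 77], [8, 166, 155], [10, 159, 80], [8, 167, 154], [8, 174, 91], [8, 167, 151], [8, 169, 137]] [[8, 166, 161], [8, 168, 155], [8, 167, 150], [8, 171, 145], [9, 164, 131], [13, 139, 103], [16, 128, 102]] [120, 15, 17] [17, 125, 182]
(((429.87384033203125, 377.9200439453125), 30.534900665283203), ((429.9598693847656, 377.7296142578125), (58.61348342895508, 61.0506706237793), 22.50228500366211), (219, 161, 74, 73))
```

```bash
python3 -m handwheel '-0.004 0.006 -0.25 0 0 0 0.08;-0.004 0.006 -0.45 0 0 0 0.08;-0.004 0.006 -0.5 0 0 0 0.08;-0.004 0.006 -0.5 0 0 0 0.08'
python3 -m handwheel '0 0 -0.04 0 0 0 0.08;0 0 -0.04 0 0 0 0.08'
```

```text
clock: 18.32
ee_pos: [0.429, 0.3785, 0.0039]
ee_rot: [180.0, -0.0, 116.8]
ft_force: [-0.5, -0.5, 0.5]
gripper_width: 0.0784
finger_force: 0.0
clock: 18.58
ee_pos: [0.4288, 0.3785, -0.0025]
ee_rot: [180.0, -0.0, 116.8]
ft_force: [-1.2, -0.7, -0.7]
gripper_width: 0.0783
finger_force: 0.0
```

```bash
python3 -m handwheel '0 0 -0.025 0 0 0 0.08;0 0 -0.025 0 0 0 0.5;0 0 -0.025 0 0 0 0.5;0 0 -0.025 0 0 0 0.5;0 0 -0.025 0 0 0 0.5'
python3 -m handwheel '0 0 0.1 0 0 0 0.5;0 0 0.4 0 0 0 0.5;0 0 0.9 0 0 0 0.5;0 0 1 0 0 0 0.5;0 0 1 0 0 0 0.5'
python3 - <<'E'
from seg import *
st=get_state();p=capture("wrist")
for dz in(.018,.024):
  z=st['ee_pos'][2]+dz;r=circ(p,st,'red',*st['ee_pos'][:2],z);print(r[:3],st['ee_pos'])
E
```

```text
clock: 19.2
ee_pos: [0.4288, 0.3783, -0.0058]
ee_rot: [180.0, -0.0, 116.8]
ft_force: [-2.8, -1.3, 8.0]
gripper_width: 0.0574
finger_force: 62.8
clock: 19.82
ee_pos: [0.4298, 0.3793, 0.1467]
ee_rot: [179.7, -0.1, 116.8]
ft_force: [0.5, -1.0, -2.4]
gripper_width: 0.0572
finger_force: 64.2
(((430.43359375, 377.62542724609375), 32.0665168762207), ((430.5674743652344, 377.1888732910156), (59.85784149169922, 64.33628845214844), 26.100372314453125), (199, 190, 116, 112)) [0.42978679 0.37927211 0.14666436]
(((429.0120544433594, 380.3769226074219), 30.608600616455078), ((429.1398620605469, 379.9601745605469), (57.1363525390625, 61.41118240356445), 26.100568771362305), (199, 190, 116, 112)) [0.42978679 0.37927211 0.14666436]
```

```bash
python3 -m handwheel '0.25 -0.4 0.1 0 0 -0.08 0.5;0.25 -0.8 0.2 0 0 -0.08 0.5;0.25 -0.8 0.2 0 0 -0.08 0.5;0.25 -0.8 0.2 0 0 -0.08 0.5'
python3 -m handwheel '0.25 -0.4 0 0 0 -0.08 0.5;0.25 -0.8 0 0 0 -0.08 0.5;0.25 -0.8 0 0 0 -0.08 0.5;0.25 -0.8 0 0 0 -0.08 0.5'
python3 -m handwheel '0.2 -0.4 0 0 0 -0.075 0.5;0.2 -0.6 0 0 0 -0.075 0.5;0.2 -0.6 0 0 0 -0.075 0.5;0.2 -0.6 0 0 0 -0.075 0.5'
cat > disc.py <<'E'
from seg import *
def disc(p,st,x=.541,y=.01,z=.045):
    """fit disc centre by matching rim: sample edge points on radial rays, robust LSQ circle with r=85"""
    from scipy.optimize import least_squares
    g=cv2.cvtColor(p['image'],cv2.COLOR_RGB2HSV)[...,1].astype(float)
    g=cv2.GaussianBlur(g,(3,3),0)
    for it in range(3):
        pts=[]
        for t in np.radians(np.arange(0,360,3)):
            rr=np.arange(.070,.100,.0007);v=[]
            for r in rr:
                a,b=proj(p,[x+r*np.cos(t),y+r*np.sin(t),z],st)
                v.append(g[int(round(a)),int(round(b))] if 0<=a<383.4 and 0<=b<511.4 else np.nan)
            v=np.array(v);d=np.r_[0,0,0,v[6:]-v[:-6],0,0,0]
            if np.isnan(v).any(): continue
            i=d.argmax()
            if d[i]>50 and v[:max(i-3,1)].mean()<60: pts.append([x+rr[i]*np.cos(t),y+rr[i]*np.sin(t)])
        P=np.array(pts);s=least_squares(lambda q:np.hypot(P[:,0]-q[0],P[:,1]-q[1])-q[2],[x,y,.085],loss='soft_l1',f_scale=.001).x;x,y=s[:2]
    return s.round(4),len(P)
E
python3 - <<'E'
from disc import *
st=get_state();p=capture("wrist");print('wrist',disc(p,st),st['ee_pos'])
for n in("top","scene"):
    p=capture(n)
    try: print(n,disc(p,None))
    except Exception as e: print(n,e)
E
```

```text
clock: 20.38
ee_pos: [0.4656, 0.2579, 0.1726]
ee_rot: [-179.9, 0.0, 107.6]
ft_force: [-0.6, 0.7, -0.3]
gripper_width: 0.0574
finger_force: 64.3
clock: 20.88
ee_pos: [0.5031, 0.1397, 0.1726]
ee_rot: [-179.9, -0.0, 98.6]
ft_force: [-0.0, -0.2, -0.9]
gripper_width: 0.0572
finger_force: 64.3
clock: 21.38
ee_pos: [0.5335, 0.0509, 0.1729]
ee_rot: [-180.0, -0.0, 90.1]
ft_force: [0.3, 1.0, -0.5]
gripper_width: 0.0575
finger_force: 64.3
wrist (array([0.5418, 0.0166, 0.0793]), 96) [0.53345203 0.05094331 0.17292379]
top (array([0.5403, 0.0072, 0.0853]), 66)
scene (array([0.5446, 0.0086, 0.0854]), 115)
```

```bash
python3 - <<'E'
from disc import *
p=capture("wrist")
for n,pos,rot in(('w1',[.5126,.0028,.2545],[-179.97,-.02,90.08]),('w2',[.5245,-.0059,.0835],[179.96,-.01,95.63]),('w5',[.5223,-.0027,.0514],[180,0,95.62]),('w7',[.5256,-.0027,.1568],[179.56,-.07,95.6])):
    q=dict(p);q['image']=cv2.imread(f'pics/{n}.png')[:,:,::-1].copy()
    try: print(n,disc(q,dict(ee_pos=pos,ee_rot=rot)))
    except Exception as e: print(n,e)
E
```

```text
w1 (array([0.5409, 0.0085, 0.085 ]), 120)
w2 (array([0.5414, 0.0086, 0.0852]), 109)
w5 (array([0.541 , 0.0086, 0.085 ]), 85)
w7 (array([0.5406, 0.0088, 0.0849]), 87)
```

```bash
python3 -m handwheel '0.05 -0.282 0 0 0 0 0.5;0.05 -0.282 -0.3 0 0 0 0.5;0.05 -0.282 -0.6 0 0 0 0.5;0.05 -0.282 -0.8 0 0 0 0.5;0.05 -0.282 -0.8 0 0 0 0.5'
python3 -m handwheel '0 0 -0.06 0 0 0 0.5;0 0 -0.06 0 0 0 0.5;0 0 -0.06 0 0 0 0.5'
```

```text
clock: 22.2
ee_pos: [0.5395, 0.0064, 0.0516]
ee_rot: [-179.8, 0.1, 89.9]
ft_force: [-0.2, -0.6, -0.2]
gripper_width: 0.0573
finger_force: 64.3
clock: 22.58
ee_pos: [0.5417, 0.0061, 0.0452]
ee_rot: [179.9, -0.0, 89.9]
ft_force: [-0.2, 0.2, -0.6]
gripper_width: 0.0571
finger_force: 64.3
```

```bash
python3 -m handwheel '-0.003 0.016 0 0 0 0 0.5;-0.003 0.016 -0.025 0 0 0 0.5;-0.003 0.016 -0.033 0 0 0 0.5;-0.003 0.016 -0.033 0 0 0 0.5'
python3 -m handwheel '0 0 -0.01 0 0 0 0.5;0 0 -0.01 0 0 0 0.5'
```

```text
clock: 23.08
ee_pos: [0.5406, 0.0082, 0.0393]
ee_rot: [-180.0, 0.0, 89.9]
ft_force: [0.5, -0.5, -0.5]
gripper_width: 0.0575
finger_force: 64.3
clock: 23.32
ee_pos: [0.5408, 0.0083, 0.0391]
ee_rot: [-180.0, -0.0, 89.9]
ft_force: [-7.0, 0.7, 17.1]
gripper_width: 0.0573
finger_force: 66.0
```

Contact. I'll release, rise, and check the ring while heading for the cup.

```bash
python3 -m handwheel '0 0 0 0 0 0 0.2;0 0 0 0 0 0 0.1;0 0 0.1 0 0 0 0.1;0 0 0.5 0 0 0 0;0 0 0.9 0 0 0 0'
python3 - <<'E'
from disc import *
st=get_state();p=capture("wrist");print(circ(p,st,'red',.541,.0086,.061)[:3]);print(disc(p,st))
E
python3 -m handwheel '0.02 0.4 0.2 0 0 0.07 0;0.03 0.9 0.3 0 0 0.12 0;0.03 0.9 0.3 0 0 0.12 0;0.03 0.9 0.3 0 0 0.12 0'
python3 -m handwheel '0.02 0.4 0 0 0 0.07 0;0.03 0.9 0 0 0 0.12 0;0.03 0.9 0 0 0 0.12 0;0.03 0.9 0 0 0 0.12 0'
```

```text
clock: 23.95
ee_pos: [0.5403, 0.008, 0.1753]
ee_rot: [-180.0, 0.0, 89.9]
ft_force: [1.1, 0.5, -0.3]
gripper_width: 0.0857
finger_force: 0.0
(((540.753173828125, 6.078429222106934), 29.873931884765625), ((540.7969360351562, 6.090476036071777), (58.58219909667969, 59.40860366821289), 171.0081787109375), (228, 155, 60, 59))
(array([0.5407, 0.0062, 0.0874]), 120)
clock: 24.5
ee_pos: [0.5451, 0.1441, 0.2184]
ee_rot: [180.0, 0.0, 103.7]
ft_force: [-0.4, -0.9, -0.3]
gripper_width: 0.0856
finger_force: 0.0
clock: 25.0
ee_pos: [0.5501, 0.2766, 0.2175]
ee_rot: [-180.0, 0.1, 117.3]
ft_force: [1.3, -0.3, -0.1]
gripper_width: 0.0851
finger_force: 0.0
```

```bash
python3 -m handwheel '0.2 0.3 0 0 0 0 0.1;0.2 0.3 0 0 0 0 0.1;0.2 0.3 0 0 0 0 0.1'
cat > cup.py <<'E'
from disc import *
st=get_state();p=capture("wrist");save(p,'cup.png');print(st['ee_pos'],cam(p,st)[2])
for d in silhouettes(p,'cup_center')[:2]:
    cs=max(cv2.findContours(d['mask'].astype(np.uint8),0,1)[0],key=cv2.contourArea)[:,0,:]
    W=np.array([ray(p,(r,c),.062,st)[:2] for c,r in cs]).astype(np.float32)*1000
    print(d['p'],d['box'],cv2.fitEllipse(W),cv2.minEnclosingCircle(W))
print([ (d['p'],ray(p,d['at'],.031,st)) for d in tip_of(p,'cup_center')[:2]])
try: print(circ(p,st,'white',.55,.381,.062,.05)[:3])
except Exception as e: print(e)
E
python3 cup.py
```

```text
clock: 25.38
ee_pos: [0.5807, 0.3201, 0.218]
ee_rot: [-180.0, 0.1, 117.2]
ft_force: [-0.3, -0.7, -0.3]
gripper_width: 0.0771
finger_force: 0.0
[0.58074999 0.32011077 0.21803551] [0.5501895  0.37965541 0.36774411]
0.85 [233.7, 85.0, 282.0, 135.2] ((549.0474243164062, 379.7472839355469), (48.23335266113281, 48.632835388183594), 121.71879577636719) ((548.6871948242188, 379.9017333984375), 25.027477264404297)
[(0.95, array([0.55074925, 0.38196887, 0.031     ]))]
(((549.5521240234375, 379.9981384277344), 24.66089630126953), ((549.4366455078125, 380.0235900878906), (48.797489166259766, 49.077999114990234), 8.490456581115723), (234, 86, 46, 49))
```

```bash
python3 -m handwheel '-0.208 0.4 0 0 0 0 0.1;-0.208 0.4 -0.4 0 0 0 0.1;-0.208 0.4 -0.8 0 0 0 0.1;-0.208 0.4 -0.9 0 0 0 0.1;-0.208 0.4 -0.9 0 0 0 0.1'
python3 cup.py
```

```text
clock: 26.15
ee_pos: [0.549, 0.3828, 0.084]
ee_rot: [180.0, 0.0, 117.3]
ft_force: [0.8, 0.8, 0.9]
gripper_width: 0.0773
finger_force: 0.0
[0.54901666 0.38276493 0.08396363] [0.51829706 0.44198429 0.23376999]
0.62 [220.7, 176.0, 294.2, 257.1] ((548.3514404296875, 382.58526611328125), (48.0198974609375, 55.93120574951172), 29.20628547668457) ((548.4926147460938, 383.0480651855469), 28.162254333496094)
[(0.98, array([0.54911344, 0.38144879, 0.031     ]))]
(((547.6268310546875, 382.80023193359375), 27.90399169921875), ((548.4844360351562, 382.629150390625), (48.60328674316406, 56.07429504394531), 25.213014602661133), (219, 175, 75, 81))
```

```bash
python3 - <<'E'
from disc import *
st=get_state();p=capture("wrist");print(st['ee_pos'],st['ee_rot'])
d=silhouettes(p,'cup_center')[0];h=max(cv2.findContours(d['mask'].astype(np.uint8),0,1)[0],key=cv2.contourArea)[:,0,:]
hs=circ(p,st,'white',.549,.382,.062,.05)[3]
# fit: project cup model silhouette (profile circles) and compare hull
prof=[(0,18),(12,19),(30,25),(62,25)];t=np.linspace(0,2*np.pi,60)
def hull(x,y):
    P=[proj(p,[x+r/1e3*np.cos(a),y+r/1e3*np.sin(a),z/1e3],st)[::-1] for z,r in prof for a in t]
    return cv2.convexHull(np.array(P,np.float32))
from scipy.optimize import minimize
for nm,c in(('sil',h),('col',hs)):
    H=cv2.convexHull(c.astype(np.float32)).reshape(-1,1,2)
    def cost(q):
        m=hull(*q)
        return sum(cv2.pointPolygonTest(m,tuple(map(float,v)),True)**2 for v in H[:,0])+sum(cv2.pointPolygonTest(H,tuple(map(float,v)),True)**2 for v in m[:,0])
    r=minimize(cost,[.549,.381],method='Nelder-Mead',options=dict(xatol=1e-4,initial_simplex=[[.549,.381],[.553,.381],[.549,.385]]));print(nm,r.x,r.fun,len(H),cv2.boundingRect(H),cv2.boundingRect(hull(*r.x)))
E
```

```text
[0.55012683 0.38398561 0.08605251] [ 1.79746898e+02 -5.30611225e-02  1.17357085e+02]
sil [0.54947658 0.37982112] 64.30800812528399 35 (216, 175, 75, 80) (215, 174, 76, 82)
col [0.54961562 0.37992203] 90.525274280911 34 (217, 175, 74, 80) (215, 174, 76, 82)
```

```bash
python3 -m handwheel '0 -0.02 -0.15 0 0 0 0.1;0 -0.02 -0.38 0 0 0 0.1;0 -0.02 -0.38 0 0 0 0.1'
python3 -m handwheel '0 0 0 0 0 0 0.3;0 0 0 0 0 0 0.6;0 0 0 0 0 0 0.6;0 0 0 0 0 0 0.6'
python3 -m handwheel '0 0 0.1 0 0 0 0.6;0 0 0.4 0 0 0 0.6;0 0 0.9 0 0 0 0.6;0 0 1 0 0 0 0.6;0 0 1 0 0 0 0.6'
```

```text
clock: 26.78
ee_pos: [0.5473, 0.3796, 0.0245]
ee_rot: [-179.8, 0.0, 117.4]
ft_force: [0.5, -0.4, 0.9]
gripper_width: 0.0767
finger_force: 0.0
clock: 27.28
ee_pos: [0.5497, 0.3812, 0.0283]
ee_rot: [179.8, -0.0, 117.4]
ft_force: [-1.1, -1.6, 7.7]
gripper_width: 0.0476
finger_force: 62.8
clock: 27.9
ee_pos: [0.5498, 0.381, 0.18]
ee_rot: [179.7, -0.1, 117.4]
ft_force: [0.5, -0.0, -0.9]
gripper_width: 0.0479
finger_force: 62.0
```

```bash
python3 -m handwheel '-0.02 -0.4 0 0 0 -0.08 0.6;-0.02 -0.827 0 0 0 -0.08 0.6;-0.02 -0.827 0 0 0 -0.08 0.6;-0.02 -0.827 0 0 0 -0.08 0.6'
python3 -m handwheel '-0.02 -0.4 0 0 0 -0.08 0.6;-0.02 -0.827 0 0 0 -0.08 0.6;-0.02 -0.827 0 0 0 -0.08 0.6;-0.02 -0.827 0 0 0 -0.08 0.6'
python3 -m handwheel '-0.02 -0.4 0 0 0 -0.08 0.6;-0.02 -0.827 0 0 0 -0.08 0.6;-0.02 -0.827 0 0 0 -0.08 0.6;-0.02 -0.827 0 0 0 -0.08 0.6;-0.02 -0.827 0 0 0 -0.08 0.6'
cat > held.py <<'E'
from disc import *
from scipy.optimize import minimize
st=get_state();p=capture("wrist");st=get_state();e=np.array(st['ee_pos']);print(e.round(4),np.round(st['ee_rot'],2))
d=silhouettes(p,'cup_center')[0];h=max(cv2.findContours(d['mask'].astype(np.uint8),0,1)[0],key=cv2.contourArea)
H=cv2.convexHull(h.astype(np.float32));t=np.linspace(0,2*np.pi,60);prof=[(0,18),(12,19),(30,25),(62,25)]
print(cv2.boundingRect(H),d['p'])
# rim circle only (nearest to the camera, upper image part): model vs detected, z of the foot as e.z-.0283
def hull(x,y,z0):
    P=[proj(p,[x+r/1e3*np.cos(a),y+r/1e3*np.sin(a),z0+z/1e3],st)[::-1] for z,r in prof for a in t]
    return cv2.convexHull(np.array(P,np.float32))
def cost(q):
    m=hull(*q); return sum(cv2.pointPolygonTest(m,tuple(map(float,v)),True)**2 for v in H[:,0])+sum(cv2.pointPolygonTest(H,tuple(map(float,v)),True)**2 for v in m[:,0])
for z0 in(-.0283,):
    r=minimize(lambda q:cost([*q,e[2]+z0]),e[:2],method='Nelder-Mead',options=dict(initial_simplex=[e[:2],e[:2]+[.004,0],e[:2]+[0,.004]]));print(z0,(r.x-e[:2]).round(4),r.fun,cv2.boundingRect(hull(*r.x,e[2]+z0)))
q=circ(p,st,'red',.541,.0086,.061);print('ring',q[:2]);print(disc(p,st))
E
python3 held.py
```

```text
clock: 28.4
ee_pos: [0.545, 0.2563, 0.1755]
ee_rot: [-180.0, -0.0, 108.2]
ft_force: [-0.4, 1.3, -1.8]
gripper_width: 0.0475
finger_force: 62.3
clock: 28.9
ee_pos: [0.5423, 0.1339, 0.1757]
ee_rot: [-180.0, -0.0, 99.2]
ft_force: [-0.4, 1.0, -0.3]
gripper_width: 0.0473
finger_force: 62.4
clock: 29.52
ee_pos: [0.5397, 0.0108, 0.1757]
ee_rot: [-180.0, -0.0, 90.1]
ft_force: [0.2, -0.3, -2.0]
gripper_width: 0.048
finger_force: 62.3
[0.5396 0.0104 0.1757] [-179.98   -0.     90.08]
(205, 192, 104, 118) 0.7
-0.0283 [ 0.    -0.001] 109.02867948853356 (202, 190, 109, 120)
ring (((540.7036743164062, 7.582221031188965), 29.73710060119629), ((540.7615966796875, 6.352687835693359), (57.33931350708008, 61.3557014465332), 175.46871948242188))
(array([0.541 , 0.0084, 0.0851]), 87)
```

```bash
python3 -m handwheel '0.009 -0.008 -0.25 0 0 0 0.6;0.009 -0.008 -0.5 0 0 0 0.6;0.009 -0.008 -0.5 0 0 0 0.6;0.009 -0.008 -0.5 0 0 0 0.6'
python3 held.py
```

```text
clock: 30.12
ee_pos: [0.5416, 0.0074, 0.1022]
ee_rot: [179.9, -0.0, 89.9]
ft_force: [0.3, -0.7, -0.3]
gripper_width: 0.0476
finger_force: 62.3
[0.5419 0.0073 0.1026] [ 1.7987e+02 -3.0000e-02  8.9910e+01]
(205, 192, 104, 117) 0.9
-0.0283 [-0.     -0.0011] 151.45127326103125 (202, 190, 109, 120)
ring (((541.1771850585938, 8.93064022064209), 29.301759719848633), ((541.4646606445312, 6.320404052734375), (57.6500244140625, 63.57692337036133), 179.10458374023438))
(array([0.5415, 0.0072, 0.086 ]), 105)
```

```bash
python3 -m handwheel '-0.004 0.011 0 0 0 0 0.6;-0.004 0.011 -0.05 0 0 0 0.6;-0.004 0.011 -0.1 0 0 0 0.6;-0.004 0.011 -0.13 0 0 0 0.6;-0.004 0.011 -0.13 0 0 0 0.6'
python3 -m handwheel '0 0 -0.03 0 0 0 0.6;0 0 -0.03 0 0 0 0.6'
```

```text
clock: 30.85
ee_pos: [0.5399, 0.0085, 0.0809]
ee_rot: [-179.9, 0.0, 89.9]
ft_force: [0.0, -0.5, -0.8]
gripper_width: 0.0477
finger_force: 62.3
clock: 31.1
ee_pos: [0.5401, 0.0086, 0.0767]
ee_rot: [-180.0, 0.0, 89.9]
ft_force: [-0.4, -0.1, -0.4]
gripper_width: 0.0477
finger_force: 62.3
```

Already 12 mm inside the ring with no contact. I'll finish lowering.

```bash
python3 -m handwheel '0 0 -0.015 0 0 0 0.6;0 0 -0.02 0 0 0 0.6;0 0 -0.02 0 0 0 0.6'
python3 -m handwheel '0 0 -0.008 0 0 0 0.6;0 0 -0.008 0 0 0 0.6'
```

```text
clock: 31.48
ee_pos: [0.5402, 0.0086, 0.0739]
ee_rot: [180.0, -0.0, 89.9]
ft_force: [0.0, -0.7, -0.3]
gripper_width: 0.0475
finger_force: 62.3
clock: 31.72
ee_pos: [0.5404, 0.0087, 0.0732]
ee_rot: [180.0, -0.0, 89.9]
ft_force: [-2.2, 0.6, 4.5]
gripper_width: 0.0477
finger_force: 63.1
```

```bash
python3 -m handwheel '0 0 0 0 0 0 0.4;0 0 0 0 0 0 0.2;0 0 0 0 0 0 0.1;0 0 0.3 0 0 0 0.1;0 0 0.7 0 0 0 0.1'
python3 -m handwheel '0 0 0.3 0 0 0 0.1;0 -0.3 0.3 0 0 -0.05 0.1;0 -0.8 0.3 0 0 -0.09 0.1;0 -0.9 0.3 0 0 -0.09 0.1;0 -0.9 0.3 0 0 -0.09 0.1'
python3 -m handwheel '0.03 -0.4 0 0 0 -0.06 0.1;0.03 -0.9 0 0 0 -0.09 0.1;0.03 -0.9 0 0 0 -0.09 0.1;0.03 -0.9 0 0 0 -0.09 0.1'
python3 -m handwheel '0.03 -0.4 0 0 0 -0.06 0.1;0.03 -0.9 0 0 0 -0.09 0.1;0.03 -0.9 0 0 0 -0.09 0.1;0.03 -0.9 0 0 0 -0.09 0.1'
python3 - <<'E'
from disc import *
st=get_state();p=capture("wrist");print(st['ee_pos'],st['ee_rot'],cam(p,st)[2])
for d in silhouettes(p,'lid_center')[:4]:
    m=d['mask'];cs=max(cv2.findContours(m.astype(np.uint8),0,1)[0],key=cv2.contourArea)[:,0,:]
    W=np.array([ray(p,(r,c),.009,st)[:2] for c,r in cs]).astype(np.float32)*1000
    print(d['p'],d['box'],p['image'][m].mean(0).round(),cv2.minEnclosingCircle(W))
print([ (d['p'],ray(p,d['at'],.0165,st)) for d in tip_of(p,'lid_center')[:4]])
p=capture("top");save(p,'t4.png');print('cup top',circ(p,None,'white',.541,.0086,.107,.03)[:2])
for d in silhouettes(p,'cup_center')[:2]:
    cs=max(cv2.findContours(d['mask'].astype(np.uint8),0,1)[0],key=cv2.contourArea)[:,0,:]
    print(d['p'],d['box'],cv2.minEnclosingCircle(np.array([ray(p,(r,c),.107)[:2] for c,r in cs]).astype(np.float32)*1000))
E
```

```text
clock: 32.35
ee_pos: [0.5392, 0.0086, 0.1779]
ee_rot: [-179.8, 0.1, 89.9]
ft_force: [1.3, 0.9, 0.7]
gripper_width: 0.0769
finger_force: 0.0
clock: 32.98
ee_pos: [0.5397, -0.1291, 0.2229]
ee_rot: [180.0, 0.0, 79.3]
ft_force: [0.0, 0.1, 0.4]
gripper_width: 0.0766
finger_force: 0.0
clock: 33.48
ee_pos: [0.5448, -0.2609, 0.2223]
ee_rot: [-180.0, -0.0, 69.3]
ft_force: [0.7, 0.9, -0.1]
gripper_width: 0.077
finger_force: 0.0
clock: 33.98
ee_pos: [0.55, -0.395, 0.2223]
ee_rot: [-180.0, -0.0, 59.0]
ft_force: [-0.5, 0.3, 0.6]
gripper_width: 0.077
finger_force: 0.0
[ 0.54998815 -0.39496355  0.22227136] [-1.79959031e+02 -4.63425240e-02  5.90294316e+01] [ 0.58491129 -0.33799132  0.37214669]
0.78 [237.4, 149.8, 277.7, 191.0] [181. 179. 166.] ((546.5441284179688, -399.0719299316406), 26.984697341918945)
0.72 [308.0, 107.9, 357.2, 151.4] [177.  97. 118.] ((653.2849731445312, -405.7065734863281), 27.692644119262695)
0.7 [197.1, 222.2, 235.4, 260.7] [142.  27.  25.] ((445.6360778808594, -457.3138427734375), 27.31659698486328)
[(0.89, array([ 0.44279877, -0.45812175,  0.0165    ])), (0.86, array([ 0.54146594, -0.39971184,  0.0165    ])), (0.84, array([ 0.64986194, -0.40669223,  0.0165    ]))]
cup top (((544.7385864257812, 10.065459251403809), 36.18768310546875), ((546.6237182617188, 11.227855682373047), (63.757354736328125, 79.27952575683594), 81.47779083251953))
0.72 [228.5, 160.3, 247.8, 179.0] ((538.4614868164062, 5.099970817565918), 25.0221004486084)
0.6 [165.6, 208.5, 182.3, 222.7] ((420.0039978027344, 175.46583557128906), 19.39377784729004)
```

White lid identified (mean RGB 181,179,166; the others are pink and red). I'll approach it and refine.

```bash
python3 -m handwheel '-0.027 -0.028 -0.3 0 0 0 0.4;-0.027 -0.028 -0.7 0 0 0 0.4;-0.027 -0.028 -0.93 0 0 0 0.4;-0.027 -0.028 -0.93 0 0 0 0.4;-0.027 -0.028 -0.93 0 0 0 0.4'
cat > lid.py <<'E'
from disc import *
import sys
from scipy.optimize import minimize
def fit(prof,z0,name='lid_center'):
    st=get_state();p=capture("wrist");e=np.array(st['ee_pos']);print(e.round(4),np.round(st['ee_rot'],2))
    t=np.linspace(0,2*np.pi,48);f,Rw,c=cam(p,st)
    S=[d for d in silhouettes(p,name) if p['image'][d['mask']].mean(0).ptp()<40] if 0 else [d for d in silhouettes(p,name) if np.ptp(p['image'][d['mask']].mean(0))<40]
    M=S[0]['mask'];M8=M.astype(np.uint8);print(S[0]['p'],S[0]['box'])
    zz=e[2] if z0 is None else 0
    def model(x,y,o=0):
        im=np.zeros(M.shape,np.uint8)
        for seg in prof:
            P=[proj(p,[x+r/1e3*np.cos(a),y+r/1e3*np.sin(a),o+z/1e3],st)[::-1] for z,r in seg for a in t]
            cv2.fillConvexPoly(im,np.round(cv2.convexHull(np.array(P,np.float32))*16).astype(np.int32),1,shift=4)
        return im
    g=lambda q:-(model(*q,z0)&M8).sum()/(model(*q,z0)|M8).sum()
    b=e[:2];s=.004
    r=minimize(g,b,method='Nelder-Mead',options=dict(initial_simplex=[b,b+[s,0],b+[0,s]],xatol=2e-4));return r.x.round(4),r.fun,(r.x-e[:2]).round(4),p,st
LID=[[(0,17),(6,17)],[(6,27),(11,27)],[(11,10),(33,10)]]
E
python3 -c "
from lid import *
print(fit(LID,0)[:3])"
```

```text
clock: 34.85
ee_pos: [0.5462, -0.4007, 0.0853]
ee_rot: [179.9, -0.0, 59.0]
ft_force: [0.5, -0.5, 1.2]
gripper_width: 0.0511
finger_force: 0.0
[ 0.5462 -0.4007  0.0853] [179.86  -0.    58.99]
0.71 [224.0, 161.0, 288.9, 222.3]
(array([ 0.6004, -0.386 ]), np.float64(0.0), array([0.0542, 0.0147]))lid.py:16: RuntimeWarning: overflow encountered in scalar negative
  g=lambda q:-(model(*q,z0)&M8).sum()/(model(*q,z0)|M8).sum()
```

```bash
sed -i 's/g=lambda q:.*/g=lambda q:-float((model(*q,z0)\&M8).sum())\/float((model(*q,z0)|M8).sum())/' lid.py
python3 -c "
from lid import *
print(fit(LID,0)[:3])"
```

```text
[ 0.5462 -0.4011  0.0856] [179.81  -0.    58.97]
0.6 [222.2, 159.2, 289.9, 220.4]
(array([ 0.5474, -0.3991]), np.float64(-0.9242194604425583), array([0.0012, 0.002 ]))
```

```bash
python3 -m handwheel '0.007 0.012 -0.1 0 0 0 0.45;0.007 0.012 -0.35 0 0 0 0.45;0.007 0.012 -0.44 0 0 0 0.45;0.007 0.012 -0.44 0 0 0 0.45'
python3 -m handwheel '0 0 -0.04 0 0 0 0.45;0 0 -0.04 0 0 0 0.45'
python3 -m handwheel '0 0 0 0 0 0 0.7;0 0 0 0 0 0 0.9;0 0 0 0 0 0 0.9;0 0 0 0 0 0 0.9'
```

```text
clock: 35.55
ee_pos: [0.5456, -0.3984, 0.0163]
ee_rot: [-179.9, 0.0, 58.9]
ft_force: [-0.6, -0.3, 0.4]
gripper_width: 0.0469
finger_force: 0.0
clock: 35.8
ee_pos: [0.5464, -0.3989, 0.0117]
ee_rot: [180.0, -0.0, 58.9]
ft_force: [0.3, 0.7, -0.4]
gripper_width: 0.0469
finger_force: 0.0
clock: 36.3
ee_pos: [0.5465, -0.399, 0.0119]
ee_rot: [179.9, -0.0, 58.9]
ft_force: [-1.0, 1.3, 5.7]
gripper_width: 0.0175
finger_force: 58.6
```

```bash
python3 -m handwheel '0 0 0.1 0 0 0 0.9;0 0 0.4 0 0 0 0.9;0 0 0.9 0 0 0 0.9;0 0 1 0 0 0 0.9;0 0 1 0 0 0 0.9'
python3 -m handwheel '-0.01 0.4 0.15 0 0 0.05 0.9;-0.01 0.8 0.2 0 0 0.09 0.9;-0.01 0.9 0.2 0 0 0.09 0.9;-0.01 0.9 0.2 0 0 0.09 0.9'
python3 -m handwheel '-0.01 0.4 0 0 0 0.05 0.9;-0.01 0.8 0 0 0 0.09 0.9;-0.01 0.9 0 0 0 0.09 0.9;-0.01 0.9 0 0 0 0.09 0.9'
python3 -m handwheel '-0.01 0.4 0 0 0 0.05 0.9;-0.01 0.7 0 0 0 0.09 0.9;-0.01 0.77 0 0 0 0.09 0.9;-0.01 0.77 0 0 0 0.09 0.9;-0.01 0.77 0 0 0 0.09 0.9'
python3 - <<'E'
from lid import *
st=get_state();x,f,o,p,st=fit(LID,get_state()['ee_pos'][2]-.012);print('lid',x,f,o);print(disc(p,st))
save(p,'w20.png')
E
```

```text
clock: 36.92
ee_pos: [0.547, -0.3998, 0.1646]
ee_rot: [179.7, -0.0, 58.9]
ft_force: [-0.4, 0.3, -0.6]
gripper_width: 0.0173
finger_force: 58.7
clock: 37.42
ee_pos: [0.5447, -0.2626, 0.1907]
ee_rot: [-180.0, -0.0, 69.4]
ft_force: [-0.5, -1.1, -1.1]
gripper_width: 0.017
finger_force: 58.8
clock: 37.92
ee_pos: [0.5431, -0.1298, 0.191]
ee_rot: [-180.0, 0.0, 79.5]
ft_force: [0.9, -1.0, -0.6]
gripper_width: 0.0172
finger_force: 58.9
clock: 38.55
ee_pos: [0.5418, -0.0162, 0.1912]
ee_rot: [180.0, 0.1, 89.6]
ft_force: [-0.0, -0.1, 0.7]
gripper_width: 0.0178
finger_force: 58.9
[ 0.5418 -0.0162  0.1912] [1.7999e+02 6.0000e-02 8.9630e+01]
0.69 [211.9, 182.6, 306.2, 272.8]
lid [ 0.5414 -0.0159] -0.6830425466789103 [-0.0004  0.0003]
(array([0.5408, 0.0086, 0.0852]), 99)
```

```bash
python3 - <<'E'
from lid import *
st=get_state();p=capture("wrist");print(st['ee_pos'])
for d in silhouettes(p,'cup_center')[:2]: print(d['p'],d['box'],p['image'][d['mask']].mean(0).round())
print([(d['p'],ray(p,d['at'],.076,st).round(4)) for d in tip_of(p,'cup_center')])
print(proj(p,[.541,.0336,.107],st),proj(p,[.566,.0086,.107],st),proj(p,[.516,.0086,.107],st))
cv2.imwrite('pics/w21.png',cv2.resize(p['image'][:,:,::-1],(768,576),interpolation=2))
E
```

```text
[ 0.54173698 -0.01536973  0.19122679]
0.95 [225.3, 132.2, 283.7, 188.9] [116. 115. 106.]
[(0.72, array([0.5401, 0.0078, 0.076 ]))]
[np.float64(134.1386988942332), np.float64(255.40493920173782)] [np.float64(164.0596990707777), np.float64(285.1792100424982)] [np.float64(164.34349795643638), np.float64(226.0122912067636)]
```

View pics/w21.png

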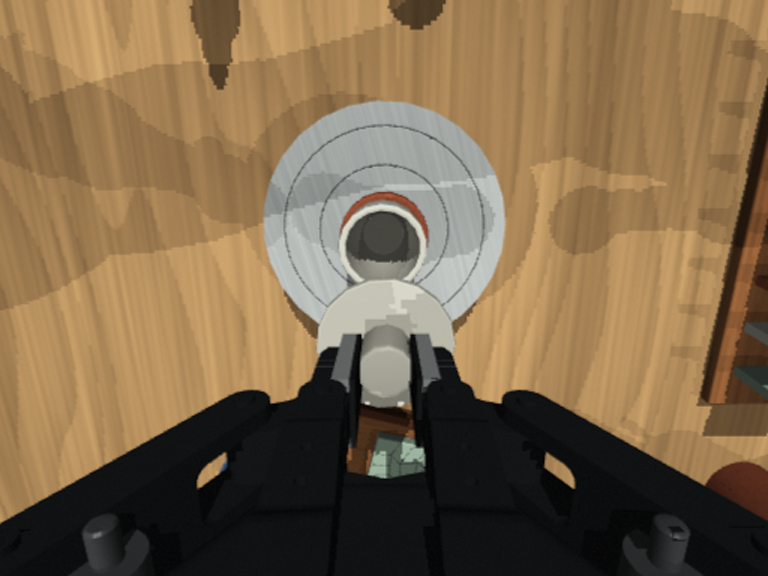

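View: the cup is upright in the ring at (383,245), and the lid is held level by its knob at (385,345). I'll move over and lower it.

```bash
python3 -m handwheel '-0.007 0.161 0 0 0 0 0.9;-0.007 0.161 -0.15 0 0 0 0.9;-0.007 0.161 -0.35 0 0 0 0.9;-0.007 0.161 -0.4 0 0 0 0.9;-0.007 0.161 -0.4 0 0 0 0.9'
python3 -m handwheel '0 0 0 0 0 0 0.9;0 0 0 0 0 0 0.9'
```

```text
clock: 39.42
ee_pos: [0.5407, 0.0106, 0.1315]
ee_rot: [-180.0, 0.0, 89.9]
ft_force: [-0.2, 0.4, -0.0]
gripper_width: 0.0175
finger_force: 58.9
clock: 39.67
ee_pos: [0.5412, 0.0109, 0.1321]
ee_rot: [179.9, -0.0, 89.9]
ft_force: [0.1, 0.5, -0.9]
gripper_width: 0.0171
finger_force: 58.9
```

Correct y by -2 mm and lower to about 0.114.

```bash
python3 -m handwheel '-0.002 -0.014 0 0 0 0 0.9;-0.002 -0.014 -0.04 0 0 0 0.9;-0.002 -0.014 -0.08 0 0 0 0.9;-0.002 -0.014 -0.08 0 0 0 0.9'
python3 -m handwheel '0 0 -0.03 0 0 0 0.9;0 0 -0.03 0 0 0 0.9'
```

```text
clock: 40.17
ee_pos: [0.5399, 0.0088, 0.1185]
ee_rot: [-179.9, 0.0, 89.9]
ft_force: [0.1, -0.4, -0.9]
gripper_width: 0.0177
finger_force: 58.9
clock: 40.42
ee_pos: [0.5402, 0.0088, 0.1144]
ee_rot: [-180.0, 0.0, 89.9]
ft_force: [-0.3, 0.2, -0.8]
gripper_width: 0.0174
finger_force: 58.9
```

```bash
python3 -m handwheel '0 0 -0.01 0 0 0 0.9;0 0 -0.01 0 0 0 0.9'
python3 -m handwheel '0 0 -0.005 0 0 0 0.9;0 0 -0.005 0 0 0 0.9'
```

```text
clock: 40.67
ee_pos: [0.5404, 0.0088, 0.1132]
ee_rot: [180.0, -0.0, 89.9]
ft_force: [0.8, 0.7, 0.5]
gripper_width: 0.0173
finger_force: 58.9
clock: 40.92
ee_pos: [0.5406, 0.0088, 0.1129]
ee_rot: [180.0, -0.0, 89.9]
ft_force: [-1.0, -1.0, 4.2]
gripper_width: 0.0168
finger_force: 59.4
```

Contact came at the predicted seated height (0.113). Release and rise.

```bash
python3 -m handwheel '0 0 0 0 0 0 0.6;0 0 0 0 0 0 0.4;0 0 0 0 0 0 0.4;0 0 0.2 0 0 0 0.4;0 0 0.6 0 0 0 0.4'
python3 -m handwheel '0 0 0.1 0 0 0 0.2;0 -0.3 0.1 0 0 0 0.2;0 -0.3 0.1 0 0 0 0.2;0 -0.3 0.1 0 0 0 0.2;0 -0.3 0.1 0 0 0 0.2'
python3 - <<'E'
from lid import *
p=capture("wrist");st=get_state();print(st['ee_pos'])
ONCUP=[[(z+101,r) for z,r in s] for s in LID]
for d in silhouettes(p,'lid_center')[:2]:
    cs=max(cv2.findContours(d['mask'].astype(np.uint8),0,1)[0],key=cv2.contourArea)[:,0,:]
    W=np.array([ray(p,(r,c),.112,st)[:2] for c,r in cs]).astype(np.float32)*1000
    print(d['p'],cv2.minEnclosingCircle(W),p['image'][d['mask']].mean(0))
print(fit(ONCUP,0)[:3]);print(disc(p,st)); print(circ(p,st,'red',.541,.0086,.061)[:2])
for n in("top","scene"):
    q=capture(n);print(n,[(k,round(d['p'],2),ray(q,d['at'],z).round(3).tolist()) for k,z in dict(lid_center=.1175,cup_center=.076,ring_center=.053,tile_center=.019,dropper_center=.046,jar_center=.025,dish_center=.011,small_ring_center=.008).items() for d in tip_of(q,k)[:3]])
E
```

```text
clock: 41.55
ee_pos: [0.5389, 0.0088, 0.2017]
ee_rot: [-179.8, 0.1, 89.9]
ft_force: [0.9, 0.8, 1.1]
gripper_width: 0.0512
finger_force: 0.0
clock: 42.18
ee_pos: [0.5403, -0.0352, 0.2171]
ee_rot: [-180.0, -0.0, 90.0]
ft_force: [-0.1, -1.0, 0.1]
gripper_width: 0.068
finger_force: 0.0
[ 0.54030703 -0.03525741  0.21709994]
0.83 ((540.5712280273438, 9.112358093261719), 26.718555450439453) [184.18217751 183.05821056 169.75565936]
[ 0.5403 -0.0354  0.2172] [-179.98   -0.     89.96]
0.86 [223.4, 106.9, 288.7, 165.4]
(array([0.5401, 0.0083]), np.float64(-0.9345540861308919), array([-0.0003,  0.0437]))
(array([0.541 , 0.0086, 0.085 ]), 120)Traceback (most recent call last):
  File "<stdin>", line 8, in <module>
  File "seg.py", line 8, in circ
    cs=max(cv2.findContours(m,0,1)[0],key=cv2.contourArea);h=cv2.convexHull(cs)[:,0,:]
ValueError: max() iterable argument is empty
```

The lid sits level and centred: 53.4 mm across at the seated height, IoU 0.93. Handing in.

```bash
python3 -c "
from workcell import finish_job
print(finish_job())"
```

```text
the job is handed in; nothing more can be done
None
```

I did the changeover in the order you asked and handed it in at about 42 s: the tile lies flat between the rails, about 4 mm off centre, and the ring, upright cup and lid are centred on the turntable. I did not re-measure the small ring, dropper bottle, jar and dish at the end, though no move went near them.

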